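# Deburr the trolley brackets and lock their axle pins

### The arm

A 7-joint arm with a two-finger parallel gripper is mounted at the origin on the work surface. World frame = base frame: x ahead of the robot, y to its left, z up, the work surface at z = 0. Lengths are in mm, angles in rad, forces in N, time in s.
With the tool pointing down it reaches from about 400 to 875 mm from the base axis. Payload 4.4 kg.
Tool frame: the origin (TCP) lies at the very end of the fingers, on their centre line; the grasp point (between the pads) lies 19 mm behind it (ctrl.grip_depth is the distance from the TCP to the grasp point, in mm); z points along the fingers, x is the direction in which the jaws open and shut, and the axes are right-handed (so a half turn about z gives the same grasp; the last joint's range is limited). The gripper opens to 85 mm and grips with 20 to 120 N. Pads are 22 mm wide; open, the fingers measure 114 mm over their backs; the gripper's body (76 mm by 85 mm) begins 54 mm behind the grasp point. The pads swing forward as they close: fully open they stand 13 mm farther back than shut.
Start: joints at [1.158, 0.628, 0.038, 1.517, -0.027, 0.996, -0.02], TCP at [220.958, -611.307, 193.013] pointing down, gripper open.
Joint ranges: [-3.06, 3.06], [-0.37, 2.12], [-1.25, 1.32], [0.18, 2.47], [-1.1, 4.24], [0.23, 1.98], [-2.94, 2.94]. Speed limits (rad/s): [2.57, 2.57, 3.14, 3.14, 3.14, 3.14, 3.14].

### API

Orientations are given as [roll, pitch, yaw] about the fixed x, y, z axes, in that order (R = Rz(yaw) Ry(pitch) Rx(roll)).
In Python, from cell import ctrl gives the robot as it stands.
- The arm moves only by the shell command python3 -m creep 'ROWS'. ROWS is JSON, a list of rows, each an object with "hand": the opening, from 0 (shut) to 1 (fully open); "travel": the shift along the tool's x, y, z in cm, a list of three; "angular": the turn, a rotation vector about the tool's x, y, z in degrees, a list of three. In form: [{"hand": hand, "travel": [tx, ty, tz], "angular": [rx, ry, rz]}, ...]. A call has 1 to 20 rows; each row is the pose to reach, as a shift and turn from the pose measured when the call began, along the tool's axes at that moment; what a row does not reach only later rows make up. A row lasts 1/10 s, in which the tool goes at most 50 mm and 8.59 degrees, less where a joint would pass 70% of its speed; a pose out of reach is approached as far as the arm can. A call with a gripper value outside its range is refused whole. The fingers move at their own pace and stop on an object; the grip force is fixed at half the most. Time passes only in rows, so rows that repeat a pose let the fingers close. It gives the time, the measured TCP pose, the force and the opening at its end, in the units of the state.
- ctrl.read_state(): the state, without advancing time (a new reading comes with each control period).
- ctrl.get_image(name): name is "side" or "top" or "wrist"; returns a dict with "frame" (480x640x3 uint8, red, green, blue), "fx", "fy", "cx", "cy" (pixels), "D" ([k1, k2, p1, p2, k3] as OpenCV has them; the pictures are not rectified), "origin" and "orientation" of the camera in the world. Camera axes: x right, y down, z forward; pixel columns grow to the right and rows downward; lengths in mm; the calibration is good to about 2 mm. A picture is of the moment at which its call begins. There is no depth.
- ctrl.finish_job(): hands the job in, once; it reports no verdict.
Trained networks look in the newest picture that a camera, given by its name, has taken for a name from the list of things; names that differ only in an ending like _2 or _b are one class to them, and where a whole thing is asked for, a point or a joint stands for the part that bears it (a point fixed in the world has none). Each returns a list of dicts, best first, with "confidence" (0 to 1); they miss things now and then, are a little off and sometimes report something else, mostly with a low value. They report only what shows in the picture. A call takes as long as a camera call. They do not tell look-alikes from the thing itself.
- ctrl.regions_of(camera, thing): "region" (480x640 bool, what is visible of it).
- ctrl.spot_point(camera, thing): "at" ([x, y, z] in mm, in world coordinates, good to about 4 mm: a listed point, or the origin of a listed thing).
The state is a dict: "clock": time; "qpos": joint angles; "qd": joint speeds; "tau": joint torques, N m; "eef_pos": TCP position; "tool_rot": TCP orientation; "force": force on the tool from outside, world axes, zero at the start; "torque": the same for the moment, N m; "width": finger opening in mm.
Only numpy, scipy, OpenCV 4.12 (cv2) and the standard library are available. Lean on these libraries where they do the work, as an engineer would, in place of code of your own. Each camera call takes 0.05 s, during which the arm holds its last target. There are 200 camera calls.

### The job

Finish every shopping-trolley bracket on the mat. With the deburring tool from the stand, run the blade anticlockwise (seen from above) round the inside edge of each tube's mouth, keeping it against the wall, so that it drives the loose burr ahead of it through at least one full turn; and lock each bracket's axle pin by pushing the straight leg of a spring cotter through its cross hole until the bow snaps over the pin. Leave the tool standing in its stand, do not push the burrs with the fingers or a cotter, and do not disturb the other things on the table.

Things in the scene. Friction and masses are not known exactly. Their poses are not given: they have to be found in the camera images.
- tube_a: Upright aluminium tube on a heavy bracket (2 or 3 present, else None): outer diameter 64, bore 56, 60 mm tall, open on top; its sawn top edge needs deburring. Origin on its axis at its foot, on top of the plate; z up. The plate, 84 x 190 x 24 mm (x, y, z), 3 kg, lies on the mat, centred at y = -50 mm; at y = -95 mm stands a solid steel axle pin, diameter 24, 60 mm tall.
- hole_a (a point): Centre of the 11 mm cross hole in the pin on the bracket of the tube of that letter: at (0, -95, 40) mm in the tube's frame. It runs right through along x (axes as the tube's); a cotter may enter from either end.
- burr_a (a joint): How far the loose burr in that tube's mouth has been driven round, rad, anticlockwise from above; at 0 it is on the +x side of the tube's axis. Starts at -0.3 to 0; limits -0.5 and 9.4. It slides along the bore wall under 1 to 2 N and stays where left.
- chip_a: That burr: a steel sliver 6 mm wide (along the edge), reaching 4.5 mm inward from the bore wall, from 12 mm below the rim to 4 mm above it, with a small curl of swarf over the rim. Origin on the tube's axis at its foot; x axis points at the sliver. A blade more than about 3 mm off the wall slips past it.
- tube_b: Upright aluminium tube on a heavy bracket (2 or 3 present, else None): outer diameter 64, bore 56, 60 mm tall, open on top; its sawn top edge needs deburring. Origin on its axis at its foot, on top of the plate; z up. The plate, 84 x 190 x 24 mm (x, y, z), 3 kg, lies on the mat, centred at y = -50 mm; at y = -95 mm stands a solid steel axle pin, diameter 24, 60 mm tall.
- hole_b (a point): Centre of the 11 mm cross hole in the pin on the bracket of the tube of that letter: at (0, -95, 40) mm in the tube's frame. It runs right through along x (axes as the tube's); a cotter may enter from either end.
- burr_b (a joint): How far the loose burr in that tube's mouth has been driven round, rad, anticlockwise from above; at 0 it is on the +x side of the tube's axis. Starts at -0.3 to 0; limits -0.5 and 9.4. It slides along the bore wall under 1 to 2 N and stays where left.
- chip_b: That burr: a steel sliver 6 mm wide (along the edge), reaching 4.5 mm inward from the bore wall, from 12 mm below the rim to 4 mm above it, with a small curl of swarf over the rim. Origin on the tube's axis at its foot; x axis points at the sliver. A blade more than about 3 mm off the wall slips past it.
- tube_c: Upright aluminium tube on a heavy bracket (2 or 3 present, else None): outer diameter 64, bore 56, 60 mm tall, open on top; its sawn top edge needs deburring. Origin on its axis at its foot, on top of the plate; z up. The plate, 84 x 190 x 24 mm (x, y, z), 3 kg, lies on the mat, centred at y = -50 mm; at y = -95 mm stands a solid steel axle pin, diameter 24, 60 mm tall.
- hole_c (a point): Centre of the 11 mm cross hole in the pin on the bracket of the tube of that letter: at (0, -95, 40) mm in the tube's frame. It runs right through along x (axes as the tube's); a cotter may enter from either end.
- burr_c (a joint): How far the loose burr in that tube's mouth has been driven round, rad, anticlockwise from above; at 0 it is on the +x side of the tube's axis. Starts at -0.3 to 0; limits -0.5 and 9.4. It slides along the bore wall under 1 to 2 N and stays where left.
- chip_c: That burr: a steel sliver 6 mm wide (along the edge), reaching 4.5 mm inward from the bore wall, from 12 mm below the rim to 4 mm above it, with a small curl of swarf over the rim. Origin on the tube's axis at its foot; x axis points at the sliver. A blade more than about 3 mm off the wall slips past it.
- cotter_1: Spring cotter (R-clip) of 6 mm steel wire, lying flat, 127 mm long, 75 g. Origin on its straight leg's axis, 3 mm above its underside, where the pin's axis belongs; z up. Leg along x, tip at x = +54 mm; white grip tab at x = -58 mm, 30 x 16 mm (x, y), from 3 mm below to 23 mm above the leg's axis; bow on the +y side, out to y = 21 mm, its flared end at x = +40 mm.
- bow_1 (a joint): Angle by which that cotter's bow is sprung open, rad: 0 closed, to 0.25; about 0.1 while the pin passes its throat (takes 2 to 8 N of push), back near 0 once snapped over the pin. It springs back by itself.
- cotter_2: Spring cotter (R-clip) of 6 mm steel wire, lying flat, 127 mm long, 75 g. Origin on its straight leg's axis, 3 mm above its underside, where the pin's axis belongs; z up. Leg along x, tip at x = +54 mm; white grip tab at x = -58 mm, 30 x 16 mm (x, y), from 3 mm below to 23 mm above the leg's axis; bow on the +y side, out to y = 21 mm, its flared end at x = +40 mm.
- bow_2 (a joint): Angle by which that cotter's bow is sprung open, rad: 0 closed, to 0.25; about 0.1 while the pin passes its throat (takes 2 to 8 N of push), back near 0 once snapped over the pin. It springs back by itself.
- cotter_3: Spring cotter (R-clip) of 6 mm steel wire, lying flat, 127 mm long, 75 g. Origin on its straight leg's axis, 3 mm above its underside, where the pin's axis belongs; z up. Leg along x, tip at x = +54 mm; white grip tab at x = -58 mm, 30 x 16 mm (x, y), from 3 mm below to 23 mm above the leg's axis; bow on the +y side, out to y = 21 mm, its flared end at x = +40 mm.
- bow_3 (a joint): Angle by which that cotter's bow is sprung open, rad: 0 closed, to 0.25; about 0.1 while the pin passes its throat (takes 2 to 8 N of push), back near 0 once snapped over the pin. It springs back by itself.
- tool: Hand deburring tool standing in its stand, 150 mm tall, 140 g: origin at the lower end of its blade, z up; round blade, 8 mm diameter up to z = 45 mm, flaring to 23 mm at z = 62; guard disc 44 mm diameter, z = 62 to 68; square handle 26 x 26 mm (faces across x and y), z = 68 to 150 mm. It turns freely about z in the stand.
- seat (a point): Where the lower end of the tool's blade is when the tool stands in its stand: on the axis of the stand, 62 mm below its top. The stand is a round grey block fixed on the mat, 60 mm diameter, 75 mm tall, with a 26 mm hole down its axis; the tool's guard rests on its top.
- jar: Glass jar with a lid, 68 mm diameter, 85 mm tall; a bystander, origin at the centre of its underside.
- spray_can: Small spray can, 58 mm diameter, 110 mm tall; a bystander, origin at the centre of its underside.
- cup: Cup, 76 mm diameter, 95 mm tall; a bystander, origin at the centre of its underside.
- tape_roll: Roll of tape lying flat, 80 mm diameter, 20 mm tall; a bystander, origin at the centre of its underside.
Not all that is in view belongs to the job. Leave any orange or pink look-alike of the cotter_1 alone.

How it is judged:
By the outcome, as a careful person would: the job done as asked, in the order asked, and still so for the second after the job is handed in, with the robot touching nothing.
Of bracket_a, bracket_b, bracket_c only 2 to 3 are there at a start; the rules pass over those that are not, and their reading is None.
At some moment in a run one of cotter_1, cotter_2, cotter_3 may be knocked a few centimetres aside while the robot is not near it.
It also fails if it takes over 210 s, if anything falls off the work surface, if the arm or the gripper's body presses on something with over 40 N, if the wrist force passes 120 N, or if a joint passes its speed limit or range.

## Working session

There is one attempt and no reset: what is moved stays moved. The work goes in short steps, Python scripts to look and compute and a shell command to move; the robot and the scene stay as the last step left them, time stands still between calls to the robot, and variables do not carry over. Pictures are saved under pics/ and viewed, about 12 in all and at most 16, crops included, and the job is handed in when it is done.

```bash
ls; mkdir -p pics
python3 - <<'E'
from cell import ctrl
import cv2,numpy as np
s=ctrl.read_state();print({k:np.round(v,3).tolist() for k,v in s.items()})
for c in("top","side"):
    im=ctrl.get_image(c);cv2.imwrite(f"pics/{c}1.png",im["frame"][:,:,::-1])
    print(c,im["fx"],im["cx"],im["cy"],im["D"],im["origin"],im["orientation"])
    for t in("tube_a","hole_a","chip_a","cotter_1","tool","seat","jar","spray_can","cup","tape_roll"):
        print(t,[(np.round(d["at"]).tolist(),round(d["confidence"],2)) for d in ctrl.spot_point(c,t)])
E
```

```text
pics
{'clock': 0.0, 'qpos': [1.158, 0.629, 0.038, 1.518, -0.027, 0.996, -0.02], 'qd': [-0.0, 0.001, 0.0, -0.001, 0.003, 0.001, -0.0], 'tau': [-0.0, -56.342, 1.227, -19.345, 0.011, 0.011, 0.0], 'eef_pos': [220.714, -610.647, 192.077], 'tool_rot': [3.142, 0.002, -1.224], 'force': [-0.262, 0.546, -0.033], 'torque': [0.002, 0.015, -0.012], 'width': 85.364}
top 468.039937323513 323.1484347812129 240.32799953530048 [-0.01185498  0.          0.          0.          0.        ] [410.92928581   5.61620684 925.8372862 ] [-3.04539859  0.01682821 -1.55467378]
tube_a [([628.0, 60.0, 27.0], 0.85), ([564.0, 270.0, 26.0], 0.77), ([604.0, -248.0, 23.0], 0.65)]
hole_a [([636.0, -38.0, 67.0], 0.76), ([548.0, 367.0, 70.0], 0.69), ([585.0, -343.0, 68.0], 0.67), ([745.0, 183.0, 0.0], 0.16)]
chip_a [([456.0, -4.0, 6.0], 0.61), ([565.0, 272.0, 26.0], 0.51)]
cotter_1 [([490.0, 89.0, 7.0], 0.9), ([200.0, 281.0, -0.0], 0.87), ([457.0, -3.0, 10.0], 0.84), ([232.0, -295.0, -1.0], 0.81), ([510.0, -85.0, 7.0], 0.57)]
tool [([392.0, -193.0, 14.0], 0.97), ([491.0, 89.0, 9.0], 0.57)]
seat [([388.0, -194.0, 15.0], 0.7
[... 422 characters left out ...]
.86), ([599.0, -252.0, 32.0], 0.81), ([571.0, 278.0, 28.0], 0.59), ([589.0, -342.0, 66.0], 0.29)]
hole_a [([640.0, -38.0, 67.0], 0.96), ([590.0, -346.0, 69.0], 0.96), ([598.0, -253.0, 28.0], 0.71), ([552.0, 367.0, 67.0], 0.68), ([749.0, 183.0, 1.0], 0.56)]
chip_a []
cotter_1 [([195.0, 274.0, 1.0], 0.91), ([492.0, 86.0, 8.0], 0.87), ([233.0, -295.0, 3.0], 0.79), ([451.0, -9.0, 10.0], 0.73), ([506.0, -84.0, 3.0], 0.68), ([749.0, 186.0, 0.0], 0.66)]
tool [([642.0, -39.0, 64.0], 0.42)]
seat [([387.0, -196.0, 19.0], 0.94), ([628.0, 56.0, 27.0], 0.23)]
jar [([395.0, 201.0, 2.0], 0.82)]
spray_can [([750.0, 186.0, 4.0], 0.65)]
cup [([748.0, -174.0, -0.0], 0.7)]
tape_roll [([767.0, 36.0, 2.0], 0.71)]
```

View pics/top1.png

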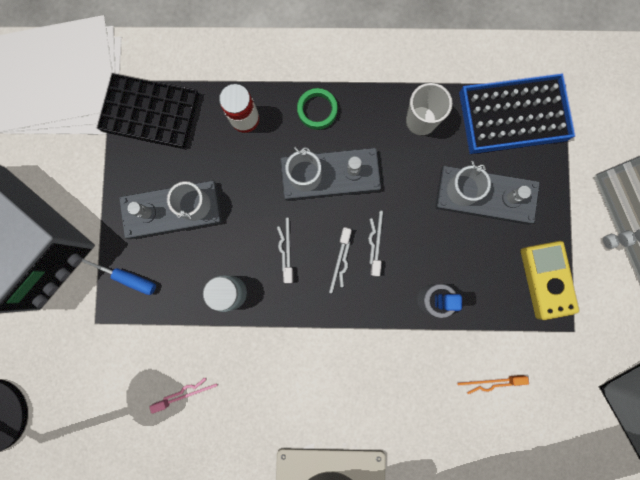

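View pics/side1.png

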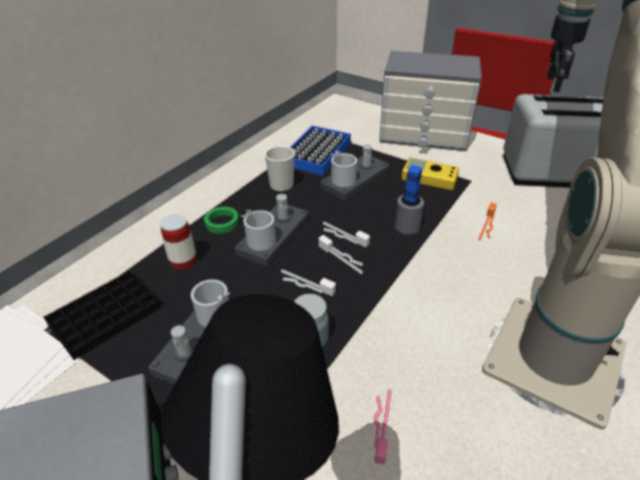

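Top view: brackets at (184,205), (304,168) and (473,185), with white cotters at (288,250), (341,260) and (376,245). The tool is at (449,302), and the pink and orange look-alikes lie off the mat. First I'll go above the tool.

```bash
cat > h.py <<'E'
from cell import ctrl
import cv2,numpy as np
from scipy.spatial.transform import Rotation as R
np.set_printoptions(suppress=True,precision=2)
def st():
    s=ctrl.read_state();return s,np.array(s["eef_pos"]),R.from_euler("xyz",s["tool_rot"])
def to(pos,yaw):
    "travel cm and angular deg from the present pose to TCP pos, pointing down at yaw (deg)"
    s,p,r=st();t=R.from_euler("xyz",[np.pi,0,np.radians(yaw)])
    print("t",np.round(r.inv().apply(np.array(pos)-p)/10,2).tolist(),"w",np.round(np.degrees((r.inv()*t).as_rotvec()),1).tolist())
def show(t=""):
    s,p,r=st();print(t,round(s["clock"],2),p.round(1),np.degrees(s["tool_rot"]).round(1),"F",np.round(s["force"],1),"w",round(s["width"],1))
def pix2world(im,uv,z):
    K=np.array([[im["fx"],0,im["cx"]],[0,im["fy"],im["cy"]],[0,0,1]])
    u=cv2.undistortPoints(np.array(uv,float).reshape(-1,1,2),K,np.array(im["D"]))[:,0]
    d=R.from_euler("xyz",im["orientation"]).apply(np.c_[u,np.ones(len(u))]);o=np.array(im["origin"])
    return o+d*((z-o[2])/d[:,2])[:,None]
def pic(c,n):
    im=ctrl.get_image(c);cv2.imwrite(f"pics/{n}.png",im["frame"][:,:,::-1]);return im
E
python3 - <<'E'
from h import *
to([389,-194,270],-70)
E
```

```text
t [-33.54, -29.99, -7.7] w [-0.0, -0.0, -0.1]
```

```bash
python3 -m creep '[{"hand":1,"travel":[-4,-4,-7.7],"angular":[0,0,0]},{"hand":1,"travel":[-8,-7,-7.7],"angular":[0,0,0]},{"hand":1,"travel":[-12,-10.5,-7.7],"angular":[0,0,0]},{"hand":1,"travel":[-16,-14,-7.7],"angular":[0,0,0]},{"hand":1,"travel":[-20,-17.5,-7.7],"angular":[0,0,0]},{"hand":1,"travel":[-24,-21,-7.7],"angular":[0,0,0]},{"hand":1,"travel":[-28,-25,-7.7],"angular":[0,0,0]},{"hand":1,"travel":[-31,-28,-7.7],"angular":[0,0,0]},{"hand":1,"travel":[-33.5,-30,-7.7],"angular":[0,0,0]},{"hand":1,"travel":[-33.5,-30,-7.7],"angular":[0,0,0]},{"hand":1,"travel":[-33.5,-30,-7.7],"angular":[0,0,0]},{"hand":1,"travel":[-33.5,-30,-7.7],"angular":[0,0,0]}]'
python3 - <<'E'
from h import *
show(); im=pic("wrist","w1"); print(im["fx"],im["origin"],im["orientation"])
for t in("tool","seat"): print(t,[(np.round(d["at"]).tolist(),round(d["confidence"],2)) for d in ctrl.spot_point("wrist",t)])
E
```

```text
clock: 2.3
eef_pos: [389.3, -194.3, 270.2]
tool_rot: [-3.142, -0.001, -1.223]
force: [0.7, -1.1, -0.4]
width: 85.5
 2.3 [ 389.3 -194.3  270.2] [-180.    -0.   -70.1] F [ 0.7 -1.1 -0.4] w 85.5
365.9921402468234 [ 454.11 -170.74  451.59] [ 2.87  0.   -1.22]
tool [([388.0, -199.0, 16.0], 0.56)]
seat []
```

View pics/w1.png

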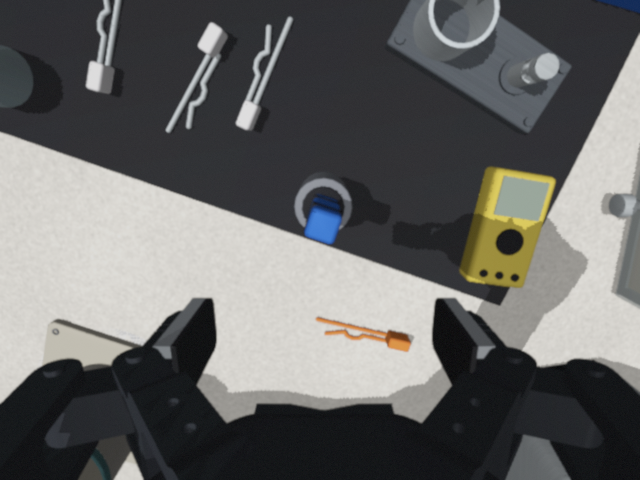

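The wrist view shows the tool at (324,210) with its top face near (323,226). Next I'll measure the handle's yaw and centre.

Run:
```python
from h import *
im=ctrl.get_image("wrist");f=im["frame"];hsv=cv2.cvtColor(f,cv2.COLOR_RGB2HSV)
m=cv2.inRange(hsv,(100,120,40),(125,255,255))
m[:170]=0;m[260:]=0;m[:,:280]=0;m[:,380:]=0
print("V percentiles",np.percentile(hsv[...,2][m>0],[5,25,50,75,95]))
top=((m>0)&(hsv[...,2]>np.percentile(hsv[...,2][m>0],40))).astype(np.uint8)
for mm in(m,top):
    n,l,s,c=cv2.connectedComponentsWithStats((mm>0).astype(np.uint8));k=1+np.argmax(s[1:,4])
    q=cv2.boxPoints(cv2.minAreaRect(np.argwhere(l==k)[:,::-1].astype(np.float32)))
    w=pix2world(im,q,165);print(q.round(0).tolist(),w[:,:2],w.mean(0)); e=np.diff(w,axis=0);print(np.degrees(np.arctan2(e[:,1],e[:,0])),np.linalg.norm(e,axis=1))
cv2.imwrite("pics/crop.png",cv2.resize(f[170:260,280:380,::-1],(700,630))[:600])
```

```text
V percentiles [ 56. 100. 193. 211. 213.]
[[300.0, 234.0], [314.0, 191.0], [346.0, 202.0], [332.0, 244.0]] [[ 376.55 -179.53]
 [ 412.74 -178.93]
 [ 413.29 -205.1 ]
 [ 376.83 -206.54]] [ 394.85 -192.53  165.  ]
[   0.95  -88.79 -177.73] [36.2  26.18 36.49]
[[302.0, 234.0], [311.0, 207.0], [339.0, 216.0], [330.0, 243.0]] [[ 377.36 -181.3 ]
 [ 400.45 -180.89]
 [ 400.85 -204.07]
 [ 377.61 -204.96]] [ 389.07 -192.8   165.  ]
[   1.03  -89.   -177.81] [23.09 23.19 23.25]
```

View pics/crop.png

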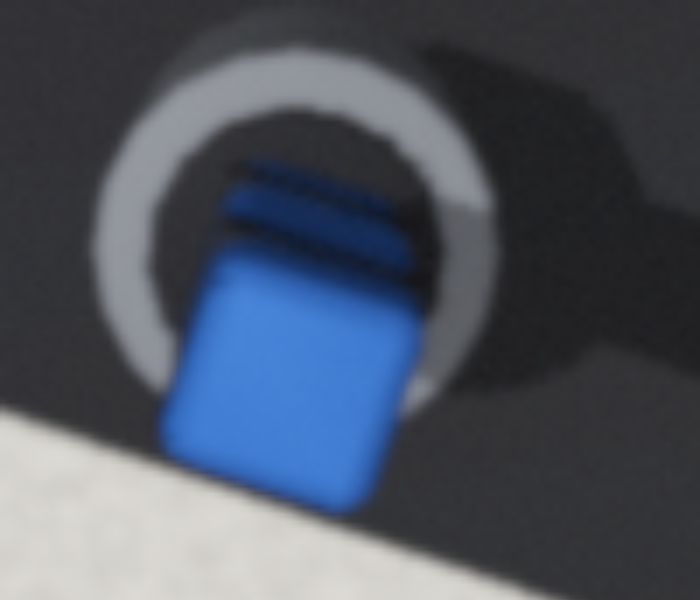

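The handle faces are aligned with the world axes to about 1°, centred at (389,-193). Next: grasp it at yaw -89.

Run:
```python
from h import *
to([389,-193,106],-89)
```

```text
t [-0.24, -0.12, 16.4] w [0.0, -0.0, 18.7]
```

```bash
python3 -m creep '[{"hand":1,"travel":[-0.2,-0.1,0],"angular":[0,0,8]},{"hand":1,"travel":[-0.2,-0.1,0],"angular":[0,0,16]},{"hand":1,"travel":[-0.2,-0.1,2],"angular":[0,0,18.7]},{"hand":1,"travel":[-0.2,-0.1,6],"angular":[0,0,18.7]},{"hand":1,"travel":[-0.2,-0.1,10],"angular":[0,0,18.7]},{"hand":1,"travel":[-0.2,-0.1,13],"angular":[0,0,18.7]},{"hand":1,"travel":[-0.2,-0.1,15.5],"angular":[0,0,18.7]},{"hand":1,"travel":[-0.2,-0.1,16.4],"angular":[0,0,18.7]},{"hand":1,"travel":[-0.2,-0.1,16.4],"angular":[0,0,18.7]},{"hand":0,"travel":[-0.2,-0.1,16.4],"angular":[0,0,18.7]},{"hand":0,"travel":[-0.2,-0.1,16.4],"angular":[0,0,18.7]},{"hand":0,"travel":[-0.2,-0.1,16.4],"angular":[0,0,18.7]},{"hand":0,"travel":[-0.2,-0.1,16.4],"angular":[0,0,18.7]},{"hand":0,"travel":[-0.2,-0.1,16.4],"angular":[0,0,18.7]},{"hand":0,"travel":[-0.2,-0.1,16.4],"angular":[0,0,18.7]},{"hand":0,"travel":[-0.2,-0.1,16.4],"angular":[0,0,18.7]}]'
python3 - <<'E'
from h import *
show(); to([391,-193,226],-90)
E
```

```text
clock: 4.1
eef_pos: [389.6, -193.7, 106.9]
tool_rot: [-3.14, -0.001, -1.553]
force: [-1.1, 0.3, 6.7]
width: 24.9
 4.1 [ 389.6 -193.7  106.9] [-179.9   -0.1  -89. ] F [-1.1  0.3  6.7] w 24.9
t [-0.05, -0.16, -11.91] w [-0.1, -0.1, 1.0]
```

```bash
python3 -m creep '[{"hand":0,"travel":[0,0,-2],"angular":[0,0,1]},{"hand":0,"travel":[0,0,-5],"angular":[0,0,1]},{"hand":0,"travel":[0,0,-9],"angular":[0,0,1]},{"hand":0,"travel":[0,0,-13],"angular":[0,0,1]},{"hand":0,"travel":[0,0,-13.3],"angular":[0,0,1]},{"hand":0,"travel":[0,0,-13.3],"angular":[0,0,1]}]'
python3 - <<'E'
from h import *
show(); im=pic("wrist","w2")
print([(np.round(d["at"]).tolist(),round(d["confidence"],2)) for d in ctrl.spot_point("wrist","tool")])
for t in("tube_c","hole_c","chip_c"): print(t,[(np.round(d["at"]).tolist(),round(d["confidence"],2)) for d in ctrl.spot_point("wrist",t)])
to([601.5,-250,240],-90)
E
```

```text
clock: 4.7
eef_pos: [389.7, -193.7, 240.7]
tool_rot: [-3.138, -0.002, -1.57]
force: [-0.5, 0.4, -2.8]
width: 24.8
 4.7 [ 389.7 -193.7  240.7] [-179.8   -0.1  -90. ] F [-0.5  0.4 -2.8] w 24.8
[([389.0, -196.0, 149.0], 0.76)]
tube_c []
hole_c []
chip_c []
t [5.69, -21.31, -0.18] w [0.1, 0.0, 0.0]
```

View pics/w2.png

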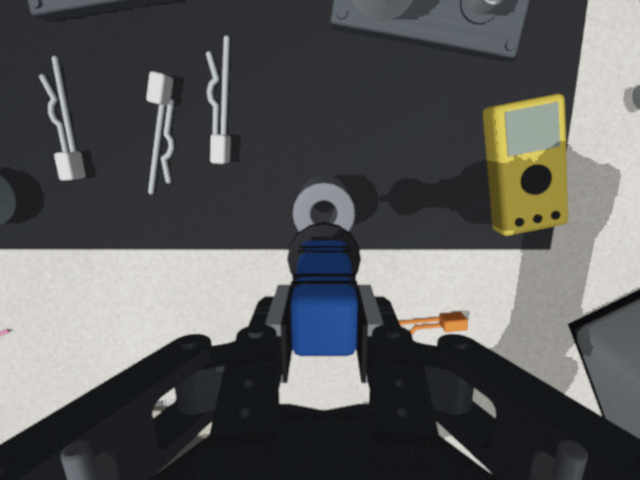

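The tool is held upright between the jaws, at (324,300), and the stand hole at (323,211) is clear. Next I'll go above tube C.

```bash
python3 -m creep '[{"hand":0,"travel":[1,-3,0],"angular":[0,0,0]},{"hand":0,"travel":[2,-7,0],"angular":[0,0,0]},{"hand":0,"travel":[3,-11,0],"angular":[0,0,0]},{"hand":0,"travel":[4,-15,0],"angular":[0,0,0]},{"hand":0,"travel":[5,-19,0],"angular":[0,0,0]},{"hand":0,"travel":[5.7,-21.3,0],"angular":[0,0,0]},{"hand":0,"travel":[5.7,-21.3,0],"angular":[0,0,0]},{"hand":0,"travel":[5.7,-21.3,0],"angular":[0,0,0]}]'
python3 - <<'E'
from h import *
show(); im=pic("wrist","w3")
for t in("tube_c","hole_c","chip_c"): print(t,[(np.round(d["at"]).tolist(),round(d["confidence"],2)) for d in ctrl.spot_point("wrist",t)])
for d in ctrl.regions_of("top","tube_a"):
    n,l,s,c=cv2.connectedComponentsWithStats(d["region"].astype(np.uint8)); print("reg",d["confidence"],s[1:].tolist())
E
```

```text
clock: 5.75
eef_pos: [600.3, -249.6, 236.1]
tool_rot: [3.136, 0.001, -1.57]
force: [-0.6, -0.4, -1.2]
width: 25.1
 5.75 [ 600.3 -249.6  236.1] [179.7   0.1 -90. ] F [-0.6 -0.4 -1.2] w 25.1
tube_c [([625.0, 58.0, 29.0], 0.74)]
hole_c [([586.0, -345.0, 63.0], 0.92), ([637.0, -32.0, 63.0], 0.64), ([624.0, 60.0, 29.0], 0.54)]
chip_c [([604.0, -253.0, 30.0], 0.54)]
reg 0.84 [[448, 166, 42, 41, 861]]
reg 0.81 [[167, 182, 44, 40, 874]]
reg 0.72 [[286, 152, 36, 40, 634]]
```

View pics/w3.png

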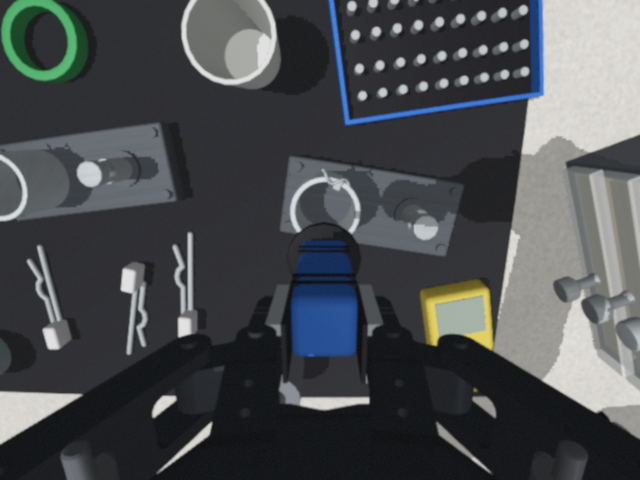

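The rim of tube C spans x 290-360, centred near (325,210), with the curl at (335,180). Next I'll convert the rim centre to world coordinates.

Run:
```python
from h import *
im=ctrl.get_image("wrist")
f=cv2.cvtColor(im["frame"],cv2.COLOR_RGB2GRAY)
pts=[]
c0=np.array([325,210.])
for a in np.radians(np.r_[100:260:8,290:440:8]-90+0):   # radial scan for the bright rim
    d=np.array([np.cos(a),np.sin(a)])
    q=[c0+d*r for r in np.arange(26,42,.5)]
    v=[f[int(round(y)),int(round(x))] for x,y in q]
    if max(v)>150 and q[int(np.argmax(v))][1]<226: pts.append(q[int(np.argmax(v))])
w=pix2world(im,pts,86)
A=np.c_[2*w[:,:2],np.ones(len(w))]
for i in range(3):
    s=np.linalg.lstsq(A,(w[:,:2]**2).sum(1),rcond=None)[0];r=np.sqrt(s[2]+s[0]**2+s[1]**2)
    e=np.abs(np.linalg.norm(w[:,:2]-s[:2],axis=1)-r);k=e<2.5;A=A[k];w=w[k]
print(len(w),s[:2],r,e[k].max())
print(pix2world(im,[[425,229],[338,178]],86))
```

```text
22 [ 602.64 -250.01] 29.8819515723848 0.9973403714370157
[[ 586.41 -344.94   86.  ]
 [ 633.94 -262.46   86.  ]]
```

Tube C's centre is (602.6,-250.0), and the pin direction gives a yaw of about -10°. The burr is at about -22°. Next I'll lower the blade at the centre.

```bash
python3 -m creep '[{"hand":0,"travel":[0,-0.2,0.5],"angular":[0,0,0]},{"hand":0,"travel":[0,-0.2,2],"angular":[0,0,0]},{"hand":0,"travel":[0,-0.2,4],"angular":[0,0,0]},{"hand":0,"travel":[0,-0.2,6],"angular":[0,0,0]},{"hand":0,"travel":[0,-0.2,7.2],"angular":[0,0,0]},{"hand":0,"travel":[0,-0.2,7.4],"angular":[0,0,0]},{"hand":0,"travel":[0,-0.2,7.4],"angular":[0,0,0]},{"hand":0,"travel":[0,-0.2,7.4],"angular":[0,0,0]}]'
```

```text
clock: 6.85
eef_pos: [603.5, -250.3, 165.6]
tool_rot: [-3.141, -0.001, -1.571]
force: [0.8, 0.1, -1.4]
width: 24.9
```

```bash
python3 -m creep '[{"hand":0,"travel":[0.7,-0.3,0.3],"angular":[0,0,0]},{"hand":0,"travel":[1.4,-0.6,0.3],"angular":[0,0,0]},{"hand":0,"travel":[1.9,-0.85,0.3],"angular":[0,0,0]},{"hand":0,"travel":[2.15,-1.0,0.3],"angular":[0,0,0]},{"hand":0,"travel":[2.3,-1.06,0.3],"angular":[0,0,0]},{"hand":0,"travel":[2.3,-1.06,0.3],"angular":[0,0,0]}]'
python3 -m creep '[{"hand":0,"travel":[0.1,-0.05,0],"angular":[0,0,0]},{"hand":0,"travel":[0.1,-0.05,0],"angular":[0,0,0]}]'
```

```text
clock: 7.45
eef_pos: [613.8, -272.9, 162.5]
tool_rot: [3.141, 0.0, -1.571]
force: [-1.4, 0.7, -1.5]
width: 24.5
clock: 7.65
eef_pos: [614.1, -273.1, 162.3]
tool_rot: [3.14, 0.001, -1.57]
force: [-0.4, 1.8, -0.7]
width: 25.0
```

```bash
python3 -m creep '[{"hand":0,"travel":[0.13,-0.06,0],"angular":[0,0,0]},{"hand":0,"travel":[0.13,-0.06,0],"angular":[0,0,0]},{"hand":0,"travel":[0.13,-0.06,0],"angular":[0,0,0]}]'; python3 -m creep '[{"hand":0,"travel":[0.13,-0.06,0],"angular":[0,0,0]},{"hand":0,"travel":[0.13,-0.06,0],"angular":[0,0,0]},{"hand":0,"travel":[0.13,-0.06,0],"angular":[0,0,0]}]'
```

```text
clock: 7.95
eef_pos: [614.5, -273.4, 162.3]
tool_rot: [3.14, 0.003, -1.57]
force: [-2.2, 3.9, 0.8]
width: 25.0
clock: 8.25
eef_pos: [614.8, -273.8, 162.2]
tool_rot: [3.139, 0.004, -1.57]
force: [-1.7, 4.8, 1.3]
width: 24.9
```

The blade has met the wall: about 5 N at 1 mm overshoot. Next I'll work out the sweep offsets.

```bash
cat >> h.py <<'E'
def arc(c,r,a0,a1,n):
    "tool x,y offsets in cm for an anticlockwise arc about world point c"
    s,p,q=st();a=np.radians(np.linspace(a0,a1,n))
    w=np.c_[c[0]+r*np.cos(a)-p[0],c[1]+r*np.sin(a)-p[1],0*a]
    print(np.round(q.inv().apply(w)[:,:2]/10,2).tolist())
E
python3 -c "
from h import *
show();arc((603.4,-250.6),25,-55,125,16)"
```

```text
8.25 [ 614.8 -273.8  162.2] [179.8   0.2 -89.9] F [-1.7  4.8  1.3] w 24.9
[[-0.27, -0.3], [-0.61, -0.69], [-1.03, -1.01], [-1.5, -1.23], [-2.01, -1.35], [-2.53, -1.35], [-3.04, -1.26], [-3.53, -1.05], [-3.95, -0.75], [-4.31, -0.37], [-4.58, 0.08], [-4.75, 0.57], [-4.82, 1.09], [-4.77, 1.61], [-4.62, 2.11], [-4.37, 2.57]]
```

```bash
python3 -m creep '[{"hand":0,"travel":[-0.27,-0.3,0],"angular":[0,0,0]},{"hand":0,"travel":[-0.61,-0.69,0],"angular":[0,0,0]},{"hand":0,"travel":[-1.03,-1.01,0],"angular":[0,0,0]},{"hand":0,"travel":[-1.5,-1.23,0],"angular":[0,0,0]},{"hand":0,"travel":[-2.01,-1.35,0],"angular":[0,0,0]},{"hand":0,"travel":[-2.53,-1.35,0],"angular":[0,0,0]}]'
python3 -c "
from h import *
show();arc((603.4,-250.6),25,17,125,10)"
```

```text
clock: 8.85
eef_pos: [628.5, -249.8, 162.4]
tool_rot: [3.14, 0.002, -1.57]
force: [-1.6, -2.9, -1.9]
width: 24.7
 8.85 [ 628.5 -249.8  162.4] [179.9   0.1 -90. ] F [-1.6 -2.9 -1.9] w 24.7
[[-0.65, 0.12], [-1.14, 0.33], [-1.56, 0.63], [-1.92, 1.01], [-2.19, 1.46], [-2.36, 1.95], [-2.42, 2.47], [-2.38, 2.99], [-2.23, 3.49], [-1.97, 3.95]]
```

```bash
python3 -m creep '[{"hand":0,"travel":[-0.65,0.12,0],"angular":[0,0,0]},{"hand":0,"travel":[-1.14,0.33,0],"angular":[0,0,0]},{"hand":0,"travel":[-1.56,0.63,0],"angular":[0,0,0]},{"hand":0,"travel":[-1.92,1.01,0],"angular":[0,0,0]},{"hand":0,"travel":[-2.19,1.46,0],"angular":[0,0,0]},{"hand":0,"travel":[-2.36,1.95,0],"angular":[0,0,0]},{"hand":0,"travel":[-2.42,2.47,0],"angular":[0,0,0]}]'
python3 - <<'E'
from h import *
show();arc((603.4,-250.6),25,96,288,17)
E
```

```text
clock: 9.55
eef_pos: [607.4, -226.2, 163.9]
tool_rot: [-3.135, -0.001, -1.57]
force: [3.9, -5.0, -3.9]
width: 24.7
 9.55 [ 607.4 -226.2  163.9] [-179.6   -0.   -89.9] F [ 3.9 -5.  -3.9] w 24.7
[[-0.04, 0.66], [0.06, 1.17], [0.28, 1.65], [0.58, 2.07], [0.97, 2.42], [1.42, 2.68], [1.92, 2.85], [2.44, 2.9], [2.96, 2.85], [3.46, 2.69], [3.91, 2.42], [4.3, 2.08], [4.61, 1.65], [4.82, 1.18], [4.93, 0.66], [4.93, 0.14], [4.82, -0.37]]
```

```bash
python3 -m creep '[{"hand":0,"travel":[-0.04,0.66,0.1],"angular":[0,0,0]},{"hand":0,"travel":[0.06,1.17,0.1],"angular":[0,0,0]},{"hand":0,"travel":[0.28,1.65,0.1],"angular":[0,0,0]},{"hand":0,"travel":[0.58,2.07,0.1],"angular":[0,0,0]},{"hand":0,"travel":[0.97,2.42,0.1],"angular":[0,0,0]},{"hand":0,"travel":[1.42,2.68,0.1],"angular":[0,0,0]},{"hand":0,"travel":[1.92,2.85,0.1],"angular":[0,0,0]},{"hand":0,"travel":[2.44,2.9,0.1],"angular":[0,0,0]}]'
python3 - <<'E'
from h import *
show();arc((603.4,-250.6),25,190,370,16)
E
```

```text
clock: 10.35
eef_pos: [577.4, -250.1, 162.2]
tool_rot: [-3.137, 0.001, -1.57]
force: [0.6, 2.8, -1.0]
width: 24.8
 10.35 [ 577.4 -250.1  162.2] [-179.7    0.1  -89.9] F [ 0.6  2.8 -1. ] w 24.8
[[0.49, -0.14], [0.99, -0.28], [1.45, -0.53], [1.85, -0.86], [2.18, -1.27], [2.41, -1.74], [2.53, -2.25], [2.55, -2.77], [2.46, -3.29], [2.27, -3.77], [1.97, -4.21], [1.6, -4.57], [1.15, -4.85], [0.66, -5.03], [0.15, -5.1], [-0.38, -5.06]]
```

```bash
python3 -m creep '[{"hand":0,"travel":[0.3,0.1,0],"angular":[0,0,0]},{"hand":0,"travel":[0.3,0.12,0],"angular":[0,0,0]}]'
python3 - <<'E'
from h import *
show();arc((602.8,-250.7),25.4,200,368,15)
E
```

```text
clock: 10.55
eef_pos: [576.5, -252.9, 161.9]
tool_rot: [-3.137, 0.002, -1.57]
force: [3.1, 2.9, -2.6]
width: 24.7
 10.55 [ 576.5 -252.9  161.9] [-179.7    0.1  -90. ] F [ 3.1  2.9 -2.6] w 24.7
[[0.65, -0.24], [1.13, -0.47], [1.55, -0.8], [1.89, -1.21], [2.14, -1.68], [2.29, -2.19], [2.32, -2.72], [2.25, -3.24], [2.07, -3.74], [1.79, -4.19], [1.42, -4.57], [0.98, -4.87], [0.49, -5.07], [-0.03, -5.16], [-0.57, -5.14]]
```

```bash
python3 -m creep '[{"hand":0,"travel":[0.65,-0.24,0],"angular":[0,0,0]},{"hand":0,"travel":[1.13,-0.47,0],"angular":[0,0,0]},{"hand":0,"travel":[1.55,-0.8,0],"angular":[0,0,0]},{"hand":0,"travel":[1.89,-1.21,0],"angular":[0,0,0]},{"hand":0,"travel":[2.14,-1.68,0],"angular":[0,0,0]},{"hand":0,"travel":[2.29,-2.19,0],"angular":[0,0,0]},{"hand":0,"travel":[2.32,-2.72,0],"angular":[0,0,0]},{"hand":0,"travel":[2.25,-3.24,0],"angular":[0,0,0]},{"hand":0,"travel":[2.07,-3.74,0],"angular":[0,0,0]}]'
python3 - <<'E'
from h import *
show();arc((602.8,-250.7),25.4,308,428,11)
E
```

```text
clock: 11.45
eef_pos: [610.2, -274.6, 160.5]
tool_rot: [3.138, 0.002, -1.571]
force: [-5.2, 1.9, -3.2]
width: 25.1
 11.45 [ 610.2 -274.6  160.5] [179.8   0.1 -90. ] F [-5.2  1.9 -3.2] w 25.1
[[-0.39, -0.82], [-0.76, -1.2], [-1.2, -1.5], [-1.69, -1.7], [-2.21, -1.79], [-2.74, -1.77], [-3.26, -1.64], [-3.74, -1.41], [-4.15, -1.08], [-4.5, -0.68], [-4.74, -0.21]]
```

```bash
python3 -m creep '[{"hand":0,"travel":[-0.39,-0.82,0],"angular":[0,0,0]},{"hand":0,"travel":[-0.76,-1.2,0],"angular":[0,0,0]},{"hand":0,"travel":[-1.2,-1.5,0],"angular":[0,0,0]},{"hand":0,"travel":[-1.69,-1.7,0],"angular":[0,0,0]},{"hand":0,"travel":[-2.21,-1.79,0],"angular":[0,0,0]},{"hand":0,"travel":[-2.74,-1.77,0],"angular":[0,0,0]},{"hand":0,"travel":[-3.26,-1.64,0],"angular":[0,0,0]},{"hand":0,"travel":[-3.74,-1.41,0],"angular":[0,0,0]},{"hand":0,"travel":[-4.15,-1.08,0],"angular":[0,0,0]},{"hand":0,"travel":[-4.5,-0.68,0],"angular":[0,0,0]},{"hand":0,"travel":[-4.5,-0.68,0],"angular":[0,0,0]}]'
python3 - <<'E'
from h import *
show();to([603,-251,162],-90);to([603,-251,240],-90)
for c in("top","side"): print([(np.round(d["at"]).tolist(),round(d["confidence"],2)) for d in ctrl.spot_point(c,"chip_c")])
E
```

```text
clock: 12.55
eef_pos: [618.6, -230.8, 161.7]
tool_rot: [-3.14, -0.001, -1.571]
force: [-0.0, -4.9, -2.6]
width: 24.7
 12.55 [ 618.6 -230.8  161.7] [-179.9   -0.   -90. ] F [-0.  -4.9 -2.6] w 24.7
t [2.02, 1.56, -0.03] w [-0.1, -0.0, -0.0]
t [2.03, 1.55, -7.83] w [-0.1, -0.0, -0.0]
[([456.0, -4.0, 6.0], 0.61), ([565.0, 272.0, 26.0], 0.51)]
[]
```

```bash
python3 -m creep '[{"hand":0,"travel":[1,0.8,0],"angular":[0,0,0]},{"hand":0,"travel":[2,1.55,0],"angular":[0,0,0]},{"hand":0,"travel":[2,1.55,-2],"angular":[0,0,0]},{"hand":0,"travel":[2,1.55,-5],"angular":[0,0,0]},{"hand":0,"travel":[2,1.55,-8],"angular":[0,0,0]},{"hand":0,"travel":[0,1.4,-8],"angular":[0,0,0]},{"hand":0,"travel":[-4,1,-8],"angular":[0,0,0]},{"hand":0,"travel":[-8,0.6,-8],"angular":[0,0,0]},{"hand":0,"travel":[-12,0.2,-8],"angular":[0,0,0]},{"hand":0,"travel":[-16,-0.2,-8],"angular":[0,0,0]},{"hand":0,"travel":[-20,-0.6,-8],"angular":[0,0,0]},{"hand":0,"travel":[-24,-0.8,-8],"angular":[0,0,0]},{"hand":0,"travel":[-27,-0.9,-8],"angular":[0,0,0]},{"hand":0,"travel":[-28.9,-0.9,-8],"angular":[0,0,0]},{"hand":0,"travel":[-28.9,-0.9,-8],"angular":[0,0,0]},{"hand":0,"travel":[-28.9,-0.9,-8],"angular":[0,0,0]}]'
python3 - <<'E'
from h import *
show(); a=pic("top","t2")["frame"]; b=pic("wrist","w4")["frame"]
v=np.hstack([cv2.resize(a[120:260,400:570],(340,280)),cv2.resize(b[:270,150:560],(425,280))])
cv2.imwrite("pics/v1.png",v[:,:,::-1])
for t in("tube_c","hole_c"): print(t,[(np.round(d["at"]).tolist(),round(d["confidence"],2)) for d in ctrl.spot_point("wrist",t)])
E
```

```text
clock: 14.25
eef_pos: [627.5, 57.9, 241.6]
tool_rot: [-3.141, -0.0, -1.571]
force: [0.2, -0.6, -2.3]
width: 24.8
 14.25 [627.5  57.9 241.6] [-179.9   -0.   -90. ] F [ 0.2 -0.6 -2.3] w 24.8
tube_c [([568.0, 272.0, 30.0], 0.76), ([602.0, -251.0, 23.0], 0.76)]
hole_c [([636.0, -33.0, 63.0], 0.84)]
```

View pics/v1.png

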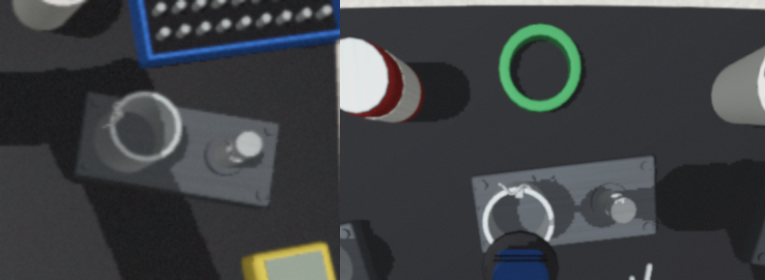

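Tube C's curl now sits at upper left, about 70° in the world frame, so the burr went round past a full turn. Tube B is under the tool, with its curl at the top. Next: fit its rim.

```bash
cat >> h.py <<'E'
def rim(c0,curl=None,pin=None):
    im=ctrl.get_image("wrist");f=cv2.cvtColor(im["frame"],cv2.COLOR_RGB2GRAY);pts=[]
    for a in np.radians(np.arange(0,360,8)):
        q=[np.array(c0)+np.array([np.cos(a),np.sin(a)])*r for r in np.arange(26,42,.5)]
        v=[f[int(round(y)),int(round(x))] for x,y in q];k=q[int(np.argmax(v))]
        if max(v)>150 and k[1]<226: pts.append(k)
    w=pix2world(im,pts,86)[:,:2]
    for i in range(4):
        s=np.linalg.lstsq(np.c_[2*w,np.ones(len(w))],(w**2).sum(1),rcond=None)[0];r=np.sqrt(s[2]+s[0]**2+s[1]**2)
        e=np.abs(np.linalg.norm(w-s[:2],axis=1)-r);w=w[e<2]
    print("rim",len(w),s[:2],r)
    for u in(curl,pin):
        if u: d=pix2world(im,[u],88)[0,:2]-s[:2];print(d,np.linalg.norm(d),np.degrees(np.arctan2(d[1],d[0])))
E
python3 - <<'E'
from h import *
show(); rim((322,214),((516-340)*410/425+150,188*270/280),((623-340)*410/425+150,211*270/280))
E
```

```text
14.45 [627.9  56.3 241.6] [-179.9   -0.1  -90.2] F [-1.  -0.  -1.2] w 25.0
rim 27 [627.18  58.96] 29.816514071191737
[31.44  1.02] 31.45887359289492 1.8626827899040532
[ 10.77 -94.6 ] 95.20902862246308 -83.50740203266439
```

```bash
python3 -m creep '[{"hand":0,"travel":[-0.2,0.05,0.5],"angular":[0,0,0]},{"hand":0,"travel":[-0.2,0.05,2],"angular":[0,0,0]},{"hand":0,"travel":[-0.2,0.05,4],"angular":[0,0,0]},{"hand":0,"travel":[-0.2,0.05,6],"angular":[0,0,0]},{"hand":0,"travel":[-0.2,0.05,7.5],"angular":[0,0,0]},{"hand":0,"travel":[-0.2,0.05,8],"angular":[0,0,0]},{"hand":0,"travel":[-0.2,0.05,8],"angular":[0,0,0]},{"hand":0,"travel":[0.3,-0.5,8],"angular":[0,0,0]},{"hand":0,"travel":[0.8,-1.0,8],"angular":[0,0,0]},{"hand":0,"travel":[1.2,-1.4,8],"angular":[0,0,0]},{"hand":0,"travel":[1.5,-1.65,8],"angular":[0,0,0]},{"hand":0,"travel":[1.6,-1.75,8],"angular":[0,0,0]},{"hand":0,"travel":[1.6,-1.75,8],"angular":[0,0,0]}]'
python3 - <<'E'
from h import *
show(); arc((627.4,58.5),25.4,-34,190,20)
E
```

```text
clock: 15.8
eef_pos: [645.0, 40.7, 161.6]
tool_rot: [-3.141, -0.0, -1.574]
force: [-1.4, 0.8, -1.7]
width: 24.7
 15.8 [645.   40.7 161.6] [-180.    -0.   -90.2] F [-1.4  0.8 -1.7] w 24.7
[[-0.36, -0.34], [-0.82, -0.59], [-1.32, -0.73], [-1.84, -0.77], [-2.36, -0.71], [-2.85, -0.53], [-3.3, -0.26], [-3.68, 0.09], [-3.98, 0.52], [-4.19, 0.99], [-4.3, 1.5], [-4.3, 2.03], [-4.19, 2.54], [-3.99, 3.01], [-3.68, 3.44], [-3.3, 3.8], [-2.86, 4.06], [-2.36, 4.24], [-1.85, 4.31], [-1.33, 4.27]]
```

```bash
python3 -m creep '[{"hand":0,"travel":[-0.36,-0.34,0],"angular":[0,0,0]},{"hand":0,"travel":[-0.82,-0.59,0],"angular":[0,0,0]},{"hand":0,"travel":[-1.32,-0.73,0],"angular":[0,0,0]},{"hand":0,"travel":[-1.84,-0.77,0],"angular":[0,0,0]},{"hand":0,"travel":[-2.36,-0.71,0],"angular":[0,0,0]},{"hand":0,"travel":[-2.85,-0.53,0],"angular":[0,0,0]},{"hand":0,"travel":[-3.3,-0.26,0],"angular":[0,0,0]},{"hand":0,"travel":[-3.68,0.09,0],"angular":[0,0,0]},{"hand":0,"travel":[-3.98,0.52,0],"angular":[0,0,0]},{"hand":0,"travel":[-4.19,0.99,0],"angular":[0,0,0]}]'
python3 - <<'E'
from h import *
show(); arc((627.4,58.5),25.4,84,200,11)
E
```

```text
clock: 16.8
eef_pos: [636.7, 81.7, 162.0]
tool_rot: [-3.137, -0.002, -1.574]
force: [2.9, -7.1, -3.6]
width: 24.8
 16.8 [636.7  81.7 162. ] [-179.8   -0.1  -90.2] F [ 2.9 -7.1 -3.6] w 24.8
[[-0.2, 0.66], [-0.2, 1.18], [-0.1, 1.68], [0.1, 2.15], [0.4, 2.57], [0.77, 2.93], [1.2, 3.2], [1.68, 3.38], [2.19, 3.46], [2.7, 3.43], [3.2, 3.3]]
```

```bash
python3 -m creep '[{"hand":0,"travel":[-0.2,0.66,0],"angular":[0,0,0]},{"hand":0,"travel":[-0.2,1.18,0],"angular":[0,0,0]},{"hand":0,"travel":[-0.1,1.7,0],"angular":[0,0,0]},{"hand":0,"travel":[0.1,2.2,0],"angular":[0,0,0]},{"hand":0,"travel":[0.4,2.62,0],"angular":[0,0,0]},{"hand":0,"travel":[0.77,2.98,0],"angular":[0,0,0]},{"hand":0,"travel":[1.2,3.27,0],"angular":[0,0,0]},{"hand":0,"travel":[1.68,3.45,0],"angular":[0,0,0]},{"hand":0,"travel":[2.19,3.53,0],"angular":[0,0,0]},{"hand":0,"travel":[2.7,3.5,0],"angular":[0,0,0]}]'
python3 - <<'E'
from h import *
show(); arc((627.1,58.4),25.5,200,316,11)
E
```

```text
clock: 17.8
eef_pos: [601.1, 55.8, 161.8]
tool_rot: [-3.138, 0.0, -1.574]
force: [2.2, 4.3, -0.8]
width: 25.1
 17.8 [601.1  55.8 161.8] [-179.8    0.   -90.2] F [ 2.2  4.3 -0.8] w 25.1
[[0.61, -0.21], [1.08, -0.43], [1.49, -0.75], [1.82, -1.14], [2.07, -1.59], [2.23, -2.08], [2.28, -2.59], [2.23, -3.1], [2.08, -3.6], [1.83, -4.05], [1.5, -4.44]]
```

```bash
python3 -m creep '[{"hand":0,"travel":[0.61,-0.21,0],"angular":[0,0,0]},{"hand":0,"travel":[1.08,-0.43,0],"angular":[0,0,0]},{"hand":0,"travel":[1.49,-0.75,0],"angular":[0,0,0]},{"hand":0,"travel":[1.82,-1.14,0],"angular":[0,0,0]},{"hand":0,"travel":[2.07,-1.59,0],"angular":[0,0,0]},{"hand":0,"travel":[2.23,-2.08,0],"angular":[0,0,0]},{"hand":0,"travel":[2.28,-2.59,0],"angular":[0,0,0]},{"hand":0,"travel":[2.23,-3.1,0],"angular":[0,0,0]},{"hand":0,"travel":[2.08,-3.6,0],"angular":[0,0,0]},{"hand":0,"travel":[1.83,-4.05,0],"angular":[0,0,0]}]'
python3 - <<'E'
from h import *
show(); arc((627.3,58.5),25.4,316,432,11)
E
```

```text
clock: 18.8
eef_pos: [638.2, 35.6, 160.3]
tool_rot: [3.137, -0.002, -1.575]
force: [-3.5, 1.0, -2.2]
width: 24.6
 18.8 [638.2  35.6 160.3] [179.7  -0.1 -90.2] F [-3.5  1.  -2.2] w 24.6
[[-0.53, -0.73], [-0.93, -1.05], [-1.39, -1.27], [-1.89, -1.41], [-2.4, -1.43], [-2.91, -1.36], [-3.39, -1.18], [-3.83, -0.91], [-4.2, -0.56], [-4.5, -0.14], [-4.7, 0.33]]
```

```bash
python3 -m creep '[{"hand":0,"travel":[-0.48,-0.73,0],"angular":[0,0,0]},{"hand":0,"travel":[-0.9,-1.07,0],"angular":[0,0,0]},{"hand":0,"travel":[-1.39,-1.3,0],"angular":[0,0,0]},{"hand":0,"travel":[-1.89,-1.41,0],"angular":[0,0,0]},{"hand":0,"travel":[-2.4,-1.43,0],"angular":[0,0,0]},{"hand":0,"travel":[-2.91,-1.36,0],"angular":[0,0,0]},{"hand":0,"travel":[-3.39,-1.18,0],"angular":[0,0,0]},{"hand":0,"travel":[-3.83,-0.91,0],"angular":[0,0,0]},{"hand":0,"travel":[-4.2,-0.56,0],"angular":[0,0,0]},{"hand":0,"travel":[-4.5,-0.14,0],"angular":[0,0,0]},{"hand":0,"travel":[-4.5,-0.14,0],"angular":[0,0,0]}]'
python3 - <<'E'
from h import *
show(); to([627.3,58.5,162],-90); to([627.3,58.5,240],-90);to([568,274,240],-90)
E
```

```text
clock: 19.9
eef_pos: [640.0, 80.9, 160.8]
tool_rot: [3.138, -0.003, -1.574]
force: [0.6, -4.0, -1.9]
width: 24.4
 19.9 [640.   80.9 160.8] [179.8  -0.1 -90.2] F [ 0.6 -4.  -1.9] w 24.4
t [2.24, 1.26, -0.11] w [0.2, -0.1, -0.2]
t [2.26, 1.29, -7.91] w [0.2, -0.1, -0.2]
t [-19.27, 7.29, -7.95] w [0.2, -0.1, -0.2]
```

```bash
python3 -m creep '[{"hand":0,"travel":[1.2,0.7,0],"angular":[0,0,0]},{"hand":0,"travel":[2.2,1.3,0],"angular":[0,0,0]},{"hand":0,"travel":[2.2,1.3,-2],"angular":[0,0,0]},{"hand":0,"travel":[2.2,1.3,-5],"angular":[0,0,0]},{"hand":0,"travel":[2.2,1.3,-8],"angular":[0,0,0]},{"hand":0,"travel":[0,2,-8],"angular":[0,0,0]},{"hand":0,"travel":[-4,3.2,-8],"angular":[0,0,0]},{"hand":0,"travel":[-8,4.4,-8],"angular":[0,0,0]},{"hand":0,"travel":[-12,5.5,-8],"angular":[0,0,0]},{"hand":0,"travel":[-16,6.5,-8],"angular":[0,0,0]},{"hand":0,"travel":[-18.5,7.1,-8],"angular":[0,0,0]},{"hand":0,"travel":[-19.3,7.3,-8],"angular":[0,0,0]},{"hand":0,"travel":[-19.3,7.3,-8],"angular":[0,0,0]},{"hand":0,"travel":[-19.3,7.3,-8],"angular":[0,0,0]}]'
python3 - <<'E'
from h import *
show(); a=pic("top","t3")["frame"]; b=pic("wrist","w5")["frame"]
v=np.hstack([cv2.resize(a[120:230,250:390],(357,280)),cv2.resize(b[:270,150:560],(425,280))])
cv2.imwrite("pics/v2.png",v[:,:,::-1])
for t in("tube_c","hole_c"): print(t,[(np.round(d["at"]).tolist(),round(d["confidence"],2)) for d in ctrl.spot_point("wrist",t)])
E
```

```text
clock: 21.3
eef_pos: [568.5, 271.9, 240.5]
tool_rot: [3.138, -0.004, -1.576]
force: [-0.5, -1.1, -2.1]
width: 24.6
 21.3 [568.5 271.9 240.5] [179.8  -0.2 -90.3] F [-0.5 -1.1 -2.1] w 24.6
tube_c [([624.0, 59.0, 26.0], 0.78)]
hole_c [([550.0, 367.0, 64.0], 0.79), ([744.0, 189.0, 4.0], 0.72)]
```

View pics/v2.png

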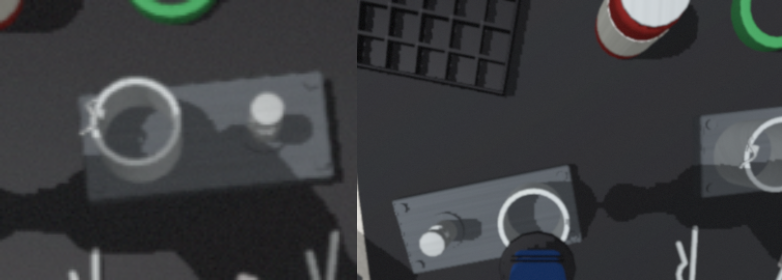

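B's curl is now on the left (about 80-85°), so it went past a full turn. Tube A's rim is centred near (321,214) in the wrist frame, and its burr side is hidden behind the tool.

Run:
```python
from h import *
show(); rim((321,214),None,((432-357)*410/425+150,243*270/280))
im=ctrl.get_image("side")
d=ctrl.spot_point("side","chip_a");print([(x["at"],x["confidence"]) for x in d])
```

```text
21.5 [568.6 272.4 240.6] [179.8  -0.2 -90.3] F [ 0.1  0.3 -2.4] w 25.1
rim 28 [566.54 274.82] 29.701992622700725
[-16.87  93.49] 94.99574596360524 100.23087744053062
[([640.1, -39.9, 62.1], 0.57)]
```

```bash
python3 -m creep '[{"hand":0,"travel":[-0.2,0.2,0.5],"angular":[0,0,0]},{"hand":0,"travel":[-0.2,0.2,2],"angular":[0,0,0]},{"hand":0,"travel":[-0.2,0.2,4],"angular":[0,0,0]},{"hand":0,"travel":[-0.2,0.2,6],"angular":[0,0,0]},{"hand":0,"travel":[-0.2,0.2,7.5],"angular":[0,0,0]},{"hand":0,"travel":[-0.2,0.2,7.9],"angular":[0,0,0]},{"hand":0,"travel":[-0.2,0.2,7.9],"angular":[0,0,0]},{"hand":0,"travel":[-0.7,0.7,7.9],"angular":[0,0,0]},{"hand":0,"travel":[-1.2,1.2,7.9],"angular":[0,0,0]},{"hand":0,"travel":[-1.6,1.6,7.9],"angular":[0,0,0]},{"hand":0,"travel":[-1.85,1.85,7.9],"angular":[0,0,0]},{"hand":0,"travel":[-2,2,7.9],"angular":[0,0,0]},{"hand":0,"travel":[-2,2,7.9],"angular":[0,0,0]}]'
python3 - <<'E'
from h import *
show(); arc((566.7,274.4),25.4,146,262,11)
E
```

```text
clock: 22.95
eef_pos: [549.5, 292.4, 162.3]
tool_rot: [3.141, -0.004, -1.576]
force: [2.7, -1.8, 0.4]
width: 24.5
 22.95 [549.5 292.4 162.3] [180.   -0.2 -90.3] F [ 2.7 -1.8  0.4] w 24.5
[[0.38, 0.38], [0.84, 0.62], [1.33, 0.76], [1.84, 0.81], [2.35, 0.75], [2.84, 0.58], [3.28, 0.32], [3.66, -0.02], [3.97, -0.43], [4.19, -0.89], [4.31, -1.39]]
```

```bash
python3 -m creep '[{"hand":0,"travel":[0.38,0.38,0],"angular":[0,0,0]},{"hand":0,"travel":[0.84,0.62,0],"angular":[0,0,0]},{"hand":0,"travel":[1.33,0.76,0],"angular":[0,0,0]},{"hand":0,"travel":[1.84,0.81,0],"angular":[0,0,0]},{"hand":0,"travel":[2.35,0.75,0],"angular":[0,0,0]},{"hand":0,"travel":[2.84,0.58,0],"angular":[0,0,0]},{"hand":0,"travel":[3.28,0.32,0],"angular":[0,0,0]},{"hand":0,"travel":[3.66,-0.02,0],"angular":[0,0,0]},{"hand":0,"travel":[3.97,-0.43,0],"angular":[0,0,0]},{"hand":0,"travel":[4.19,-0.89,0],"angular":[0,0,0]}]'
python3 - <<'E'
from h import *
show(); arc((566.7,274.4),25.4,262,378,11)
E
```

```text
clock: 23.95
eef_pos: [555.5, 253.1, 162.2]
tool_rot: [3.136, -0.0, -1.575]
force: [-1.1, 6.2, -0.3]
width: 24.8
 23.95 [555.5 253.1 162.2] [179.7  -0.  -90.2] F [-1.1  6.2 -0.3] w 24.8
[[0.38, -0.77], [0.4, -1.28], [0.31, -1.79], [0.13, -2.27], [-0.15, -2.7], [-0.51, -3.07], [-0.93, -3.35], [-1.41, -3.55], [-1.91, -3.65], [-2.43, -3.64], [-2.93, -3.53]]
```

```bash
python3 -m creep '[{"hand":0,"travel":[0.38,-0.77,0],"angular":[0,0,0]},{"hand":0,"travel":[0.4,-1.28,0],"angular":[0,0,0]},{"hand":0,"travel":[0.31,-1.79,0],"angular":[0,0,0]},{"hand":0,"travel":[0.13,-2.27,0],"angular":[0,0,0]},{"hand":0,"travel":[-0.15,-2.7,0],"angular":[0,0,0]},{"hand":0,"travel":[-0.51,-3.07,0],"angular":[0,0,0]},{"hand":0,"travel":[-0.93,-3.35,0],"angular":[0,0,0]},{"hand":0,"travel":[-1.41,-3.55,0],"angular":[0,0,0]},{"hand":0,"travel":[-1.91,-3.65,0],"angular":[0,0,0]},{"hand":0,"travel":[-2.43,-3.64,0],"angular":[0,0,0]}]'
python3 - <<'E'
from h import *
show(); arc((566.7,274.4),25.4,378,494,11)
E
```

```text
clock: 24.95
eef_pos: [593.0, 276.9, 162.1]
tool_rot: [3.138, -0.001, -1.575]
force: [-1.3, -2.8, -2.2]
width: 24.6
 24.95 [593.  276.9 162.1] [179.8  -0.1 -90.2] F [-1.3 -2.8 -2.2] w 24.6
[[-0.54, 0.21], [-1.01, 0.42], [-1.42, 0.72], [-1.77, 1.1], [-2.04, 1.54], [-2.21, 2.02], [-2.28, 2.53], [-2.25, 3.04], [-2.11, 3.54], [-1.88, 4.0], [-1.56, 4.4]]
```

```bash
python3 -m creep '[{"hand":0,"travel":[-0.54,0.18,0],"angular":[0,0,0]},{"hand":0,"travel":[-1.01,0.4,0],"angular":[0,0,0]},{"hand":0,"travel":[-1.42,0.7,0],"angular":[0,0,0]},{"hand":0,"travel":[-1.77,1.1,0],"angular":[0,0,0]},{"hand":0,"travel":[-2.04,1.54,0],"angular":[0,0,0]},{"hand":0,"travel":[-2.21,2.02,0],"angular":[0,0,0]},{"hand":0,"travel":[-2.28,2.53,0],"angular":[0,0,0]},{"hand":0,"travel":[-2.25,3.04,0],"angular":[0,0,0]},{"hand":0,"travel":[-2.11,3.54,0],"angular":[0,0,0]},{"hand":0,"travel":[-1.88,4.05,0],"angular":[0,0,0]}]'
python3 - <<'E'
from h import *
show(); arc((566.5,274.4),25.5,494,610,11)
E
```

```text
clock: 25.95
eef_pos: [554.1, 297.7, 163.2]
tool_rot: [-3.141, 0.003, -1.575]
force: [4.9, -0.3, -2.6]
width: 24.8
 25.95 [554.1 297.7 163.2] [-179.9    0.2  -90.2] F [ 4.9 -0.3 -2.6] w 24.8
[[0.5, 0.53], [0.9, 0.86], [1.35, 1.1], [1.84, 1.25], [2.36, 1.3], [2.87, 1.24], [3.36, 1.08], [3.81, 0.83], [4.19, 0.49], [4.51, 0.08], [4.73, -0.39]]
```

```bash
python3 -m creep '[{"hand":0,"travel":[0.47,0.55,0],"angular":[0,0,0]},{"hand":0,"travel":[0.9,0.89,0],"angular":[0,0,0]},{"hand":0,"travel":[1.35,1.13,0],"angular":[0,0,0]},{"hand":0,"travel":[1.84,1.28,0],"angular":[0,0,0]},{"hand":0,"travel":[2.36,1.3,0],"angular":[0,0,0]},{"hand":0,"travel":[2.87,1.24,0],"angular":[0,0,0]},{"hand":0,"travel":[3.36,1.08,0],"angular":[0,0,0]},{"hand":0,"travel":[3.81,0.83,0],"angular":[0,0,0]},{"hand":0,"travel":[4.19,0.49,0],"angular":[0,0,0]},{"hand":0,"travel":[4.51,0.08,0],"angular":[0,0,0]},{"hand":0,"travel":[4.51,0.08,0],"angular":[0,0,0]}]'
python3 - <<'E'
from h import *
show(); to([566.5,274.4,162],-90); to([566.5,274.4,245],-90);to([389.6,-193.7,245],-89)
E
```

```text
clock: 27.05
eef_pos: [553.2, 252.7, 162.9]
tool_rot: [-3.141, 0.003, -1.576]
force: [-0.6, 4.0, -1.7]
width: 24.6
 27.05 [553.2 252.7 162.9] [-180.     0.2  -90.3] F [-0.6  4.  -1.7] w 24.6
t [-2.18, -1.32, 0.09] w [-0.0, 0.2, -0.3]
t [-2.2, -1.32, -8.21] w [-0.0, 0.2, -0.3]
t [44.69, 16.15, -8.36] w [-0.0, 0.2, -1.3]
```

```bash
python3 -m creep '[{"hand":0,"travel":[-1.2,-0.7,0],"angular":[0,0,0]},{"hand":0,"travel":[-2.2,-1.3,0],"angular":[0,0,0]},{"hand":0,"travel":[-2.2,-1.3,-3],"angular":[0,0,0]},{"hand":0,"travel":[-2.2,-1.3,-6.5],"angular":[0,0,0]},{"hand":0,"travel":[-2,-1.2,-8.4],"angular":[0,0,0]},{"hand":0,"travel":[1,0,-8.4],"angular":[0,0,0]},{"hand":0,"travel":[5,1.5,-8.4],"angular":[0,0,0]},{"hand":0,"travel":[9,3,-8.4],"angular":[0,0,0]},{"hand":0,"travel":[13,4.5,-8.4],"angular":[0,0,0]},{"hand":0,"travel":[17,6,-8.4],"angular":[0,0,0]},{"hand":0,"travel":[21,7.5,-8.4],"angular":[0,0,0]},{"hand":0,"travel":[25,9,-8.4],"angular":[0,0,0]},{"hand":0,"travel":[29,10.5,-8.4],"angular":[0,0,0]},{"hand":0,"travel":[33,12,-8.4],"angular":[0,0,-1]},{"hand":0,"travel":[37,13.5,-8.4],"angular":[0,0,-1]},{"hand":0,"travel":[41,15,-8.4],"angular":[0,0,-1]},{"hand":0,"travel":[44,15.9,-8.4],"angular":[0,0,-1]},{"hand":0,"travel":[44.7,16.15,-8.4],"angular":[0,0,-1]},{"hand":0,"travel":[44.7,16.15,-8.4],"angular":[0,0,-1]},{"hand":0,"travel":[44.7,16.15,-8.4],"angular":[0,0,-1]}]'
python3 - <<'E'
from h import *
show(); a=pic("top","t4")["frame"]; b=pic("wrist","w6")["frame"];c=pic("side","s4")["frame"]
v=np.hstack([cv2.resize(a[150:250,100:240],(392,280)),cv2.resize(b[:400,150:500],(245,280)),cv2.resize(c[130:250,370:450],(163,280))])
cv2.imwrite("pics/v3.png",v[:,:,::-1])
to([389.6,-193.7,106.9],-89)
E
```

```text
clock: 29.05
eef_pos: [389.7, -192.9, 245.3]
tool_rot: [3.141, 0.004, -1.557]
force: [0.3, -0.3, -1.5]
width: 24.5
 29.05 [ 389.7 -192.9  245.3] [180.    0.2 -89.2] F [ 0.3 -0.3 -1.5] w 24.5
t [0.17, 0.04, 13.84] w [0.0, 0.2, -0.1]
```

View pics/v3.png

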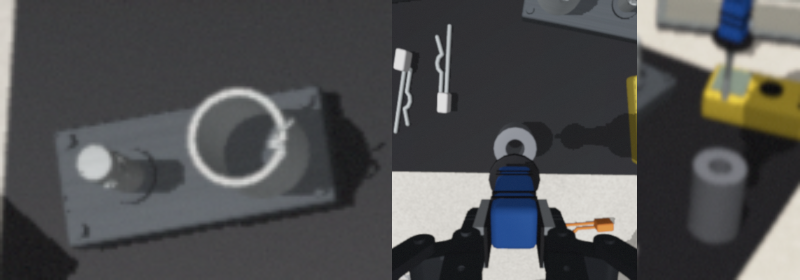

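A's curl is at about 260°, roughly 430° of burr travel, so all three are driven past a full turn. The stand is below the tool; I'll lower it in and release.

```bash
python3 -m creep '[{"hand":0,"travel":[0.15,0,2],"angular":[0,0.2,0]},{"hand":0,"travel":[0.15,0,5],"angular":[0,0.2,0]},{"hand":0,"travel":[0.15,0,8],"angular":[0,0.2,0]},{"hand":0,"travel":[0.15,0,10.5],"angular":[0,0.2,0]},{"hand":0,"travel":[0.15,0,12.3],"angular":[0,0.2,0]},{"hand":0,"travel":[0.15,0,13.3],"angular":[0,0.2,0]},{"hand":0,"travel":[0.15,0,13.7],"angular":[0,0.2,0]},{"hand":0,"travel":[0.15,0,13.8],"angular":[0,0.2,0]},{"hand":0,"travel":[0.15,0,13.8],"angular":[0,0.2,0]}]'
```

```text
clock: 30.1
eef_pos: [390.1, -193.4, 107.8]
tool_rot: [-3.141, 0.0, -1.555]
force: [-0.4, -0.3, -1.3]
width: 25.1
```

```bash
python3 -m creep '[{"hand":0,"travel":[0,0,0.12],"angular":[0,0,0]},{"hand":0,"travel":[0,0,0.12],"angular":[0,0,0]},{"hand":0,"travel":[0,0,0.12],"angular":[0,0,0]}]'; python3 -m creep '[{"hand":1,"travel":[0,0,0],"angular":[0,0,0]},{"hand":1,"travel":[0,0,0],"angular":[0,0,0]},{"hand":1,"travel":[0,0,0],"angular":[0,0,0]},{"hand":1,"travel":[0,0,0],"angular":[0,0,0]},{"hand":1,"travel":[0,0,0],"angular":[0,0,0]},{"hand":1,"travel":[0,0,-3],"angular":[0,0,0]},{"hand":1,"travel":[0,0,-7],"angular":[0,0,0]},{"hand":1,"travel":[0,0,-11],"angular":[0,0,0]},{"hand":1,"travel":[0,0,-13],"angular":[0,0,0]},{"hand":1,"travel":[0,0,-14],"angular":[0,0,0]},{"hand":1,"travel":[0,0,-14],"angular":[0,0,0]}]'
python3 - <<'E'
from h import *
show(); a=pic("top","t5")["frame"]; b=pic("wrist","w7")["frame"];c=pic("side","s5")["frame"]
for k in("top","wrist","side"):
  for t in("cotter_1","tool"): print(k,t,[(np.round(d["at"]).tolist(),round(d["confidence"],2)) for d in ctrl.spot_point(k,t)])
v=np.hstack([cv2.resize(b,(600,450)),cv2.resize(c[130:250,370:450],(200,300),) if 0 else cv2.copyMakeBorder(cv2.resize(c[130:250,370:450],(200,300)),0,150,0,0,cv2.BORDER_CONSTANT)])
cv2.imwrite("pics/v4.png",v[:,:,::-1])
E
```

```text
clock: 30.4
eef_pos: [390.3, -193.5, 107.3]
tool_rot: [-3.141, -0.0, -1.555]
force: [-1.7, 0.1, 6.3]
width: 24.9
clock: 31.5
eef_pos: [390.8, -193.7, 248.0]
tool_rot: [-3.139, -0.001, -1.555]
force: [-0.1, 0.2, 0.1]
width: 85.4
 31.5 [ 390.8 -193.7  248. ] [-179.8   -0.1  -89.1] F [-0.1  0.2  0.1] w 85.4
top cotter_1 [([453.0, -3.0, 7.0], 0.91), ([510.0, -86.0, 5.0], 0.69), ([492.0, 90.0, 5.0], 0.66), ([200.0, 276.0, 5.0], 0.66), ([231.0, -298.0, 2.0], 0.6)]
top tool [([562.0, 272.0, 26.0], 0.6), ([390.0, -192.0, 14.0], 0.45)]
wrist cotter_1 [([506.0, -86.0, 4.0], 0.95), ([453.0, -6.0, 7.0], 0.93), ([490.0, 88.0, 5.0], 0.91), ([238.0, -294.0, 2.0], 0.78)]
wrist tool [([394.0, -197.0, 16.0], 0.89)]
side cotter_1 [([489.0, 88.0, 6.0], 0.92), ([503.0, -86.0, 4.0], 0.81), ([451.0, -6.0, 8.0], 0.68), ([235.0, -296.0, 2.0], 0.66), ([195.0, 274.0, 2.0], 0.58)]
side tool []
```

View pics/v4.png

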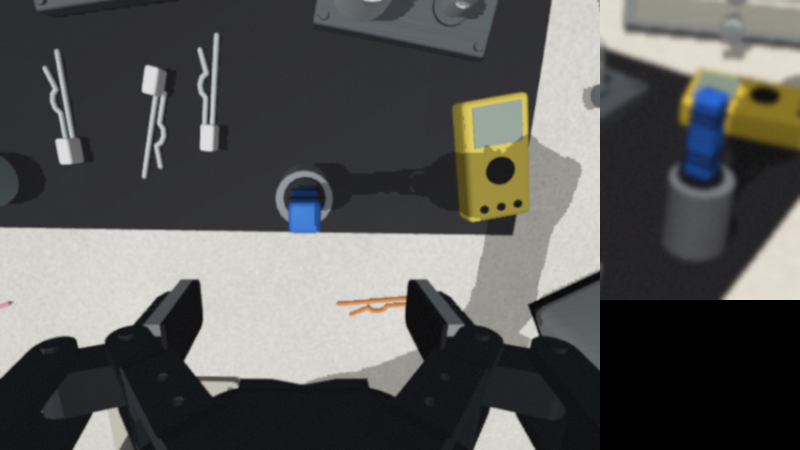

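The tool is seated in its stand. Next I'll measure the cotters' axes and tabs from this picture.

```bash
cat >> h.py <<'E'
def cotters(cam="wrist"):
    "tab centre and leg direction of each white cotter seen"
    im=ctrl.get_image(cam);hsv=cv2.cvtColor(im["frame"],cv2.COLOR_RGB2HSV)
    for d in ctrl.regions_of(cam,"cotter_1"):
        m=d["region"];
        if np.median(hsv[...,1][m])>60 or m.sum()<150: continue
        m=cv2.dilate(m.astype(np.uint8),np.ones((3,3)))
        m=((m>0)&(hsv[...,2]>110)).astype(np.uint8)
        tab=cv2.morphologyEx(m,cv2.MORPH_OPEN,np.ones((9,9)))
        n,l,s,c=cv2.connectedComponentsWithStats(tab)
        if n<2: print("no tab");continue
        k=1+np.argmax(s[1:,4]);T=(l==k)
        V=hsv[...,2];top=T&(V>np.percentile(V[T],60)-25)
        t=pix2world(im,[np.argwhere(top)[:,::-1].mean(0)],28)[0]
        w=pix2world(im,np.argwhere((m>0)&~cv2.dilate(T.astype(np.uint8),np.ones((9,9))).astype(bool))[:,::-1],5)[:,:2]
        # leg: line through tab centre with most wire pixels within 2.5 mm
        best=max(((np.abs(np.cross([np.cos(a),np.sin(a)],w-t[:2]-o*np.array([-np.sin(a),np.cos(a)])))<2.5).sum(),a,o) for a in np.radians(np.arange(-180,180,1.)) for o in(-4,-2,0,2,4) if np.median((w-t[:2])@[np.cos(a),np.sin(a)])>0)
        L=(w-t[:2])@[np.cos(best[1]),np.sin(best[1])]
        print("conf",round(d["confidence"],2),"tab",t[:2],"yaw",round(np.degrees(best[1]),1),"off",best[2],"n",best[0],len(w),"tip at",np.percentile(L,99))
E
python3 -W ignore - <<'E'
from h import *
show();cotters()
E
```

```text
31.95 [ 389.9 -193.4  246.7] [180.    0.  -89.1] F [-0.  -0.4 -0.8] w 85.3
conf 0.71 tab [432.57  88.53] yaw 4.0 off 0 n 395 972 tip at 112.79037098997131
conf 0.67 tab [510.07 -21.75] yaw 167.0 off -2 n 381 971 tip at 112.68942031829364
conf 0.62 tab [448.8  -81.29] yaw -5.0 off 0 n 424 1005 tip at 112.53452951490432
```

```bash
python3 -c "
from h import *
to([448.8,-81.3,247],-95);to([448.8,-81.3,4.5],-95)"
```

```text
t [-11.12, -6.04, 0.0] w [-0.0, 0.0, 5.9]
t [-11.12, -6.03, 24.25] w [-0.0, 0.0, 5.9]
```

```bash
python3 -m creep '[{"hand":1,"travel":[-4,-2,0],"angular":[0,0,3]},{"hand":1,"travel":[-8,-4,0],"angular":[0,0,5.9]},{"hand":1,"travel":[-11.1,-6,0],"angular":[0,0,5.9]},{"hand":1,"travel":[-11.1,-6,4],"angular":[0,0,5.9]},{"hand":1,"travel":[-11.1,-6,9],"angular":[0,0,5.9]},{"hand":1,"travel":[-11.1,-6,14],"angular":[0,0,5.9]},{"hand":1,"travel":[-11.1,-6,18],"angular":[0,0,5.9]},{"hand":1,"travel":[-11.1,-6,21],"angular":[0,0,5.9]},{"hand":1,"travel":[-11.1,-6,22],"angular":[0,0,5.9]},{"hand":1,"travel":[-11.1,-6,22],"angular":[0,0,5.9]}]'
python3 -c "
from h import *
show();to([448.8,-81.3,4.5],-95)"
```

```text
clock: 33.05
eef_pos: [447.7, -81.4, 26.1]
tool_rot: [3.139, 0.0, -1.658]
force: [-0.2, -0.2, 0.6]
width: 85.7
 33.05 [447.7 -81.4  26.1] [179.9   0.  -95. ] F [-0.2 -0.2  0.6] w 85.7
t [-0.02, -0.11, 2.16] w [0.1, 0.0, -0.0]
```

```bash
python3 -m creep '[{"hand":1,"travel":[0,-0.1,1],"angular":[0,0,0]},{"hand":1,"travel":[0,-0.1,1.8],"angular":[0,0,0]},{"hand":1,"travel":[0,-0.1,2.1],"angular":[0,0,0]},{"hand":1,"travel":[0,-0.1,2.1],"angular":[0,0,0]},{"hand":0,"travel":[0,-0.1,2.1],"angular":[0,0,0]},{"hand":0,"travel":[0,-0.1,2.1],"angular":[0,0,0]},{"hand":0,"travel":[0,-0.1,2.1],"angular":[0,0,0]},{"hand":0,"travel":[0,-0.1,2.1],"angular":[0,0,0]},{"hand":0,"travel":[0,-0.1,2.1],"angular":[0,0,0]},{"hand":0,"travel":[0,-0.1,2.1],"angular":[0,0,0]},{"hand":0,"travel":[0,-0.1,2.1],"angular":[0,0,0]}]'
python3 -c "
from h import *
show()"
```

```text
clock: 34.15
eef_pos: [448.7, -81.5, 5.1]
tool_rot: [3.14, 0.0, -1.658]
force: [-0.5, -0.3, 0.3]
width: 0.0
 34.15 [448.7 -81.5   5.1] [179.9   0.  -95. ] F [-0.5 -0.3  0.3] w 0.0
```

The jaws closed on nothing, so I'll look.

```bash
python3 -m creep '[{"hand":0,"travel":[0,0,-5],"angular":[0,0,0]},{"hand":0,"travel":[0,0,-10],"angular":[0,0,0]},{"hand":1,"travel":[0,0,-15],"angular":[0,0,0]},{"hand":1,"travel":[0,0,-19],"angular":[0,0,0]},{"hand":1,"travel":[0,0,-20],"angular":[0,0,0]},{"hand":1,"travel":[0,0,-20],"angular":[0,0,0]}]'
python3 - <<'E'
from h import *
show(); b=pic("wrist","w8")["frame"];a=pic("top","t6")["frame"]
v=np.hstack([cv2.resize(b,(480,360)),cv2.resize(a[200:320,250:410],(320,240),) if 0 else cv2.copyMakeBorder(cv2.resize(a[200:320,250:410],(320,240)),0,120,0,0,cv2.BORDER_CONSTANT)])
cv2.imwrite("pics/v5.png",v[:,:,::-1])
E
python3 -W ignore -c "
from h import *
cotters()"
```

```text
clock: 34.75
eef_pos: [450.2, -81.7, 206.6]
tool_rot: [-3.14, 0.0, -1.658]
force: [-0.5, 0.0, -0.3]
width: 58.4
 34.75 [450.2 -81.7 206.6] [-179.9    0.   -95. ] F [-0.5  0.  -0.3] w 58.4
conf 0.68 tab [449.12 -81.56] yaw -6.0 off 0 n 498 1181 tip at 112.08405516382126
conf 0.61 tab [432.41  88.45] yaw 2.0 off 2 n 455 1087 tip at 112.46227359061814
conf 0.61 tab [510.08 -21.88] yaw 166.0 off 0 n 414 1007 tip at 113.62409217327102
```

View pics/v5.png

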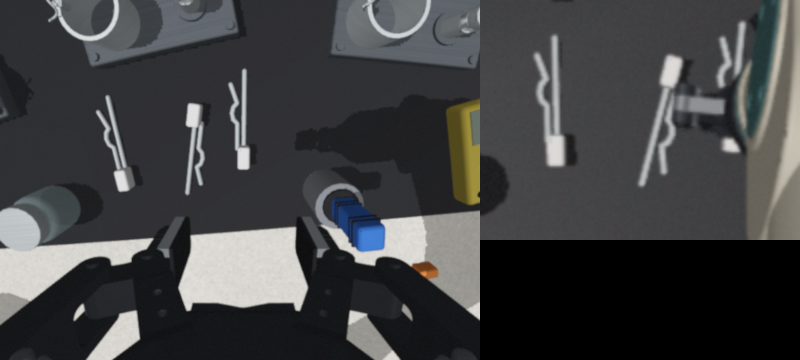

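The cotter hasn't moved: its tab is still at (449,-82), which is where I closed. I'll go down again and look before closing.

```bash
python3 -m creep '[{"hand":1,"travel":[0,0,4],"angular":[0,0,0]},{"hand":1,"travel":[0,0,9],"angular":[0,0,0]},{"hand":1,"travel":[0,0,14],"angular":[0,0,0]},{"hand":1,"travel":[0,0,18],"angular":[0,0,0]},{"hand":1,"travel":[0,0,19.7],"angular":[0,0,0]},{"hand":1,"travel":[0,0,20.1],"angular":[0,0,0]},{"hand":1,"travel":[0,0,20.1],"angular":[0,0,0]},{"hand":1,"travel":[0,0,20.1],"angular":[0,0,0]}]'
python3 - <<'E'
from h import *
show(); b=pic("wrist","w9")["frame"]
E
python3 -m creep '[{"hand":0,"travel":[0,0,0],"angular":[0,0,0]},{"hand":0,"travel":[0,0,0],"angular":[0,0,0]},{"hand":0,"travel":[0,0,0],"angular":[0,0,0]},{"hand":0,"travel":[0,0,0],"angular":[0,0,0]}]'
python3 - <<'E'
from h import *
show(); a=cv2.imread("pics/w9.png")[:,:,::-1];b=pic("wrist","w10")["frame"]
cv2.imwrite("pics/v6.png",np.hstack([cv2.resize(a,(400,300)),cv2.resize(b,(400,300))])[:,:,::-1])
E
```

```text
clock: 35.75
eef_pos: [446.9, -81.3, 2.8]
tool_rot: [3.136, 0.0, -1.658]
force: [0.4, -0.4, 0.1]
width: 85.4
 35.75 [446.9 -81.3   2.8] [179.7   0.  -95. ] F [ 0.4 -0.4  0.1] w 85.4
clock: 36.2
eef_pos: [447.5, -81.4, 3.6]
tool_rot: [3.138, 0.0, -1.658]
force: [-0.5, 0.5, -0.1]
width: 28.4
 36.2 [447.5 -81.4   3.6] [179.8   0.  -95. ] F [-0.5  0.5 -0.1] w 28.4
```

View pics/v6.png

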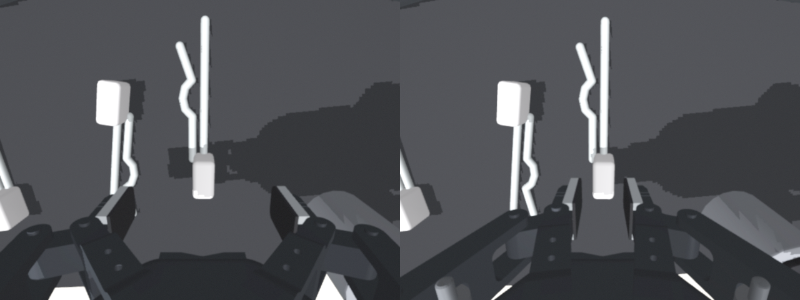

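The tab at (326,280) px lies ahead of the fingers at about y=330. I'll check against the present calibration.

Run:
```python
from h import *
s,p,r=st();im=ctrl.get_image("wrist")
o=np.array(im["origin"]);c=R.from_euler("xyz",im["orientation"])
print(p,"cam-tcp in tool",r.inv().apply(o-p),"rel rot",np.degrees((r.inv()*c).as_euler("xyz")))
for z in(5,28): print(z,pix2world(im,[[326,252],[326,310],[326,280],[328,28]],z)[:,:2].tolist())
for q in(p,p-[0,0,-19]):
    v=c.inv().apply(q-o);print("px",im["cx"]+im["fx"]*v[0]/v[2],im["cy"]+im["fy"]*v[1]/v[2])
```

```text
[447.39 -81.34   3.46] cam-tcp in tool [  -0.18  -68.9  -181.35] rel rot [-15.7   -0.03   0.01]
5 [[459.3614019430758, -83.24550359113012], [426.58607376971554, -80.42667816650098], [443.9385398739023, -81.91876911658677], [562.9789664854563, -93.06567209761045]]
28 [[466.7086871749484, -83.75933828176687], [438.13183012895394, -81.30160023041412], [453.2614709561008, -82.60255653372525], [557.0529947504394, -92.32155770769961]]
px 324.32923053336367 272.93263063693706
px 324.3586731834608 287.2450117124456
```

```bash
python3 -m creep '[{"hand":0,"travel":[0,-0.3,0],"angular":[0,0,0]},{"hand":0,"travel":[0,-0.3,0],"angular":[0,0,0]},{"hand":0,"travel":[0,-0.3,0],"angular":[0,0,0]},{"hand":0,"travel":[0,-0.3,0],"angular":[0,0,0]},{"hand":0,"travel":[0,-0.3,0],"angular":[0,0,0]},{"hand":0,"travel":[0,-0.3,0],"angular":[0,0,0]}]'
python3 - <<'E'
from h import *
show();cv2.imwrite("pics/v7.png",cv2.resize(pic("wrist","w11")["frame"][:,:,::-1],(480,360)))
E
```

```text
clock: 36.9
eef_pos: [450.2, -81.6, 3.3]
tool_rot: [3.138, 0.0, -1.658]
force: [-0.4, -0.2, -0.0]
width: -0.2
 36.9 [450.2 -81.6   3.3] [179.8   0.  -95. ] F [-0.4 -0.2 -0. ] w -0.2
```

View pics/v7.png

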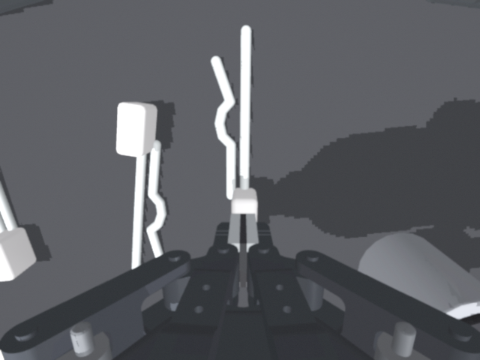

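The fingers closed fully without touching the tab, although TCP reads z=3. I'll check against the side camera with the reported TCP projected into it.

Run:
```python
from h import *
s,p,r=st();im=pic("side","s6");o=np.array(im["origin"]);c=R.from_euler("xyz",im["orientation"])
f=im["frame"].copy()
def px(q):
    v=c.inv().apply(np.array(q)-o);return np.array([im["cx"]+im["fx"]*v[0]/v[2],im["cy"]+im["fy"]*v[1]/v[2]])
u=px(p).astype(int);print(u,px(p+[0,0,25]),px(p+[0,0,73]))
b=cv2.resize(f[u[1]-70:u[1]+50,u[0]-80:u[0]+80],(800,600),interpolation=cv2.INTER_CUBIC)
for k,q in enumerate((p,p+[0,0,25],p+[0,0,50])):
    w=(px(q)-u+[80,70])*5;cv2.circle(b,tuple(w.astype(int).tolist()),4,[(255,0,0),(0,255,0),(255,255,0)][k],-1)
cv2.imwrite("pics/v8.png",b[:,:,::-1])
```

```text
[360 242] [361.22 234.24] [362.2  217.36]
```

View pics/v8.png

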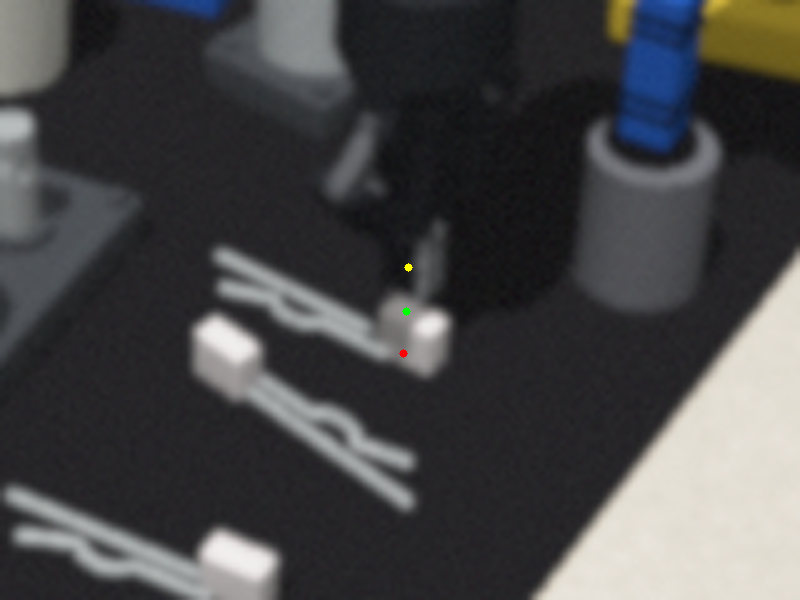

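In the side view the finger ends sit at the tab's top, (425,300) in the crop, about 25 mm above the reported TCP (red dot). I'll measure the real fingertip height by touching the mat beside the cotter with the jaws shut.

```bash
python3 -m creep '[{"hand":0,"travel":[0,0,-2],"angular":[0,0,0]},{"hand":0,"travel":[0,0,-3],"angular":[0,0,0]},{"hand":0,"travel":[2,0.2,-3],"angular":[0,0,0]},{"hand":0,"travel":[4,0.2,-2],"angular":[0,0,0]},{"hand":0,"travel":[4,0.2,0],"angular":[0,0,0]},{"hand":0,"travel":[4,0.2,0.5],"angular":[0,0,0]},{"hand":0,"travel":[4,0.2,0.5],"angular":[0,0,0]}]'
python3 -m creep '[{"hand":0,"travel":[0,0,0.4],"angular":[0,0,0]},{"hand":0,"travel":[0,0,0.8],"angular":[0,0,0]},{"hand":0,"travel":[0,0,0.8],"angular":[0,0,0]}]'
python3 -m creep '[{"hand":0,"travel":[0,0,0.3],"angular":[0,0,0]},{"hand":0,"travel":[0,0,0.6],"angular":[0,0,0]},{"hand":0,"travel":[0,0,0.6],"angular":[0,0,0]}]'
```

```text
clock: 37.7
eef_pos: [444.1, -120.8, -2.1]
tool_rot: [3.136, 0.001, -1.658]
force: [-0.7, 0.6, 0.2]
width: 0.0
clock: 38.0
eef_pos: [444.1, -120.4, -10.2]
tool_rot: [3.136, 0.001, -1.657]
force: [-0.3, 0.6, 0.3]
width: 0.1
clock: 38.3
eef_pos: [444.1, -120.3, -16.3]
tool_rot: [3.136, 0.001, -1.657]
force: [0.8, 0.5, 0.9]
width: -0.1
```

```bash
for i in 1 2; do python3 -m creep '[{"hand":0,"travel":[0,0,0.25],"angular":[0,0,0]},{"hand":0,"travel":[0,0,0.25],"angular":[0,0,0]}]'; done; python3 -m creep '[{"hand":0,"travel":[0,0,0.15],"angular":[0,0,0]},{"hand":0,"travel":[0,0,0.15],"angular":[0,0,0]}]'
```

```text
clock: 38.5
eef_pos: [444.0, -120.3, -18.7]
tool_rot: [3.136, 0.001, -1.656]
force: [-0.8, -0.2, -0.4]
width: -0.3
clock: 38.7
eef_pos: [443.9, -120.2, -21.1]
tool_rot: [3.135, 0.001, -1.656]
force: [0.4, 0.1, 0.3]
width: 0.0
clock: 38.9
eef_pos: [443.9, -120.3, -22.6]
tool_rot: [3.135, 0.001, -1.656]
force: [0.4, 0.3, -0.2]
width: 0.1
```

```bash
for i in 1 2 3; do python3 -m creep '[{"hand":0,"travel":[0,0,0.2],"angular":[0,0,0]},{"hand":0,"travel":[0,0,0.2],"angular":[0,0,0]}]'|sed -n 2,4p; done
```

```text
eef_pos: [443.8, -120.2, -24.6]
tool_rot: [3.135, 0.001, -1.656]
force: [-0.8, -0.2, 0.5]
eef_pos: [443.6, -120.1, -26.7]
tool_rot: [3.135, 0.002, -1.655]
force: [0.4, -0.2, 0.1]
eef_pos: [443.5, -120.1, -28.7]
tool_rot: [3.135, 0.002, -1.655]
force: [0.3, -0.1, 0.1]
```

```bash
for i in 1 2 3; do python3 -m creep '[{"hand":0,"travel":[0,0,0.2],"angular":[0,0,0]},{"hand":0,"travel":[0,0,0.2],"angular":[0,0,0]}]'|sed -n '2p;4p'; done
python3 - <<'E'
from h import *
s,p,r=st();im=pic("side","s7");o=np.array(im["origin"]);c=R.from_euler("xyz",im["orientation"])
def px(q):
    v=c.inv().apply(np.array(q)-o);return np.array([im["cx"]+im["fx"]*v[0]/v[2],im["cy"]+im["fy"]*v[1]/v[2]])
u=px(p).astype(int);f=im["frame"]
b=cv2.resize(f[u[1]-80:u[1]+40,u[0]-80:u[0]+80],(640,480),interpolation=cv2.INTER_CUBIC)
for k in range(3):
    w=(px(p+[0,0,25*k])-u+[80,80])*4;cv2.circle(b,tuple(w.astype(int).tolist()),3,[(255,0,0),(0,255,0),(255,255,0)][k],-1)
b=np.clip(b.astype(int)*2,0,255).astype(np.uint8)
cv2.imwrite("pics/v9.png",b[:,:,::-1])
E
```

```text
eef_pos: [443.4, -120.1, -30.7]
force: [-0.6, -0.8, 0.4]
eef_pos: [443.3, -120.0, -32.7]
force: [-0.4, 0.2, -0.7]
eef_pos: [443.2, -120.1, -34.8]
force: [0.2, 0.1, 0.4]
```

View pics/v9.png

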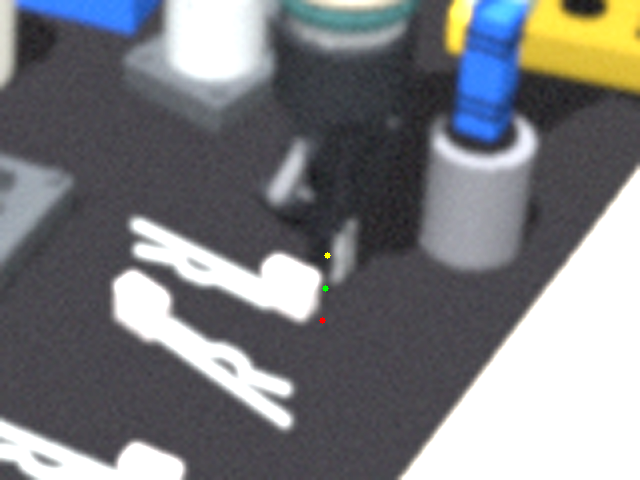

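The finger end in the side view, (345,280), corresponds to about 32 mm above the reported TCP, so reported z has a constant offset. I'll keep probing gently for the mat.

```bash
for i in 1 2 3; do python3 -m creep '[{"hand":0,"travel":[0,0,0.2],"angular":[0,0,0]},{"hand":0,"travel":[0,0,0.2],"angular":[0,0,0]}]'|sed -n '2p;4p'; done
```

```text
eef_pos: [443.4, -120.1, -35.3]
force: [-2.5, 1.6, 19.7]
eef_pos: [443.4, -120.2, -35.3]
force: [-3.1, 1.2, 27.6]
eef_pos: [443.5, -120.2, -35.3]
force: [-5.0, 1.3, 26.2]
```

The mat is at reported z=-35.2, so the fingertips are about 37 mm above the reported TCP. I'll re-grasp with that offset.

```bash
python3 -m creep '[{"hand":0,"travel":[0,0,-3],"angular":[0,0,0]},{"hand":1,"travel":[0,0,-8],"angular":[0,0,0]},{"hand":1,"travel":[0,0,-11],"angular":[0,0,0]},{"hand":1,"travel":[0,0,-11],"angular":[0,0,0]},{"hand":1,"travel":[0,0,-11],"angular":[0,0,0]}]'
python3 -c "
from h import *
show();to([453,-81.5,-30],-95)"
```

```text
clock: 41.25
eef_pos: [444.1, -120.6, 75.2]
tool_rot: [3.14, -0.002, -1.654]
force: [-0.5, -0.8, -0.8]
width: 58.0
 41.25 [ 444.1 -120.6   75.2] [179.9  -0.1 -94.8] F [-0.5 -0.8 -0.8] w 58.0
t [-4.0, -0.58, 10.51] w [0.1, -0.1, 0.2]
```

```bash
python3 -m creep '[{"hand":1,"travel":[-2,-0.3,0],"angular":[0,0,0.2]},{"hand":1,"travel":[-4,-0.6,0],"angular":[0,0,0.2]},{"hand":1,"travel":[-4,-0.6,1],"angular":[0,0,0.2]},{"hand":1,"travel":[-4,-0.6,4],"angular":[0,0,0.2]},{"hand":1,"travel":[-4,-0.6,7],"angular":[0,0,0.2]},{"hand":1,"travel":[-4,-0.6,9.5],"angular":[0,0,0.2]},{"hand":1,"travel":[-4,-0.6,10.4],"angular":[0,0,0.2]},{"hand":1,"travel":[-4,-0.6,10.5],"angular":[0,0,0.2]},{"hand":1,"travel":[-4,-0.6,10.5],"angular":[0,0,0.2]},{"hand":0,"travel":[-4,-0.6,10.5],"angular":[0,0,0.2]},{"hand":0,"travel":[-4,-0.6,10.5],"angular":[0,0,0.2]},{"hand":0,"travel":[-4,-0.6,10.5],"angular":[0,0,0.2]},{"hand":0,"travel":[-4,-0.6,10.5],"angular":[0,0,0.2]},{"hand":0,"travel":[-4,-0.6,10.5],"angular":[0,0,0.2]},{"hand":0,"travel":[-4,-0.6,10.5],"angular":[0,0,0.2]},{"hand":0,"travel":[-4,-0.6,10.5],"angular":[0,0,0.2]},{"hand":0,"travel":[-4,-0.6,10.5],"angular":[0,0,0.2]}]'
```

```text
clock: 42.95
eef_pos: [453.4, -81.9, -29.3]
tool_rot: [3.14, -0.003, -1.658]
force: [-1.0, -0.9, 5.9]
width: 14.9
```

Gripped, at 14.9 mm. Lift, swing to the pre-insert pose in front of pin C, then lower to leg height (61 mm above the grasp).

```bash
python3 -c "
from h import *
to([453.4,-81.9,175],-95);to([454,-321.4,175],-99.7);to([454,-321.4,31.7],-99.7)"
```

```text
t [0.06, 0.03, -20.43] w [0.1, -0.2, 0.0]
t [23.91, -2.11, -20.36] w [0.1, -0.2, 4.7]
t [23.87, -2.13, -6.03] w [0.1, -0.2, 4.7]
```

```bash
python3 -m creep '[{"hand":0,"travel":[0,0,-2],"angular":[0,0,0]},{"hand":0,"travel":[0,0,-6],"angular":[0,0,0]},{"hand":0,"travel":[0,0,-11],"angular":[0,0,0]},{"hand":0,"travel":[0,0,-16],"angular":[0,0,0]},{"hand":0,"travel":[0,0,-20],"angular":[0,0,0]},{"hand":0,"travel":[3,-0.3,-20.4],"angular":[0,-0.2,1]},{"hand":0,"travel":[7,-0.6,-20.4],"angular":[0,-0.2,2]},{"hand":0,"travel":[11,-1,-20.4],"angular":[0,-0.2,3]},{"hand":0,"travel":[15,-1.4,-20.4],"angular":[0,-0.2,4]},{"hand":0,"travel":[19,-1.7,-20.4],"angular":[0,-0.2,4.7]},{"hand":0,"travel":[22.5,-2,-20.4],"angular":[0,-0.2,4.7]},{"hand":0,"travel":[23.9,-2.1,-20.4],"angular":[0,-0.2,4.7]},{"hand":0,"travel":[23.9,-2.1,-18],"angular":[0,-0.2,4.7]},{"hand":0,"travel":[23.9,-2.1,-14],"angular":[0,-0.2,4.7]},{"hand":0,"travel":[23.9,-2.1,-10],"angular":[0,-0.2,4.7]},{"hand":0,"travel":[23.9,-2.1,-7.5],"angular":[0,-0.2,4.7]},{"hand":0,"travel":[23.9,-2.1,-6.3],"angular":[0,-0.2,4.7]},{"hand":0,"travel":[23.9,-2.1,-6],"angular":[0,-0.2,4.7]},{"hand":0,"travel":[23.9,-2.1,-6],"angular":[0,-0.2,4.7]}]'
python3 - <<'E'
from h import *
show();im=pic("wrist","w12");to([533.9,-335.05,31.7],-99.7)
cv2.imwrite("pics/v10.png",im["frame"][:,:,::-1])
E
```

```text
clock: 44.85
eef_pos: [454.3, -321.4, 31.9]
tool_rot: [3.141, 0.0, -1.739]
force: [-0.0, -0.4, -0.2]
width: 15.0
 44.85 [ 454.3 -321.4   31.9] [180.    0.  -99.6] F [-0.  -0.4 -0.2] w 15.0
t [-0.03, -8.03, 0.08] w [-0.0, -0.0, 0.0]
```

View pics/v10.png

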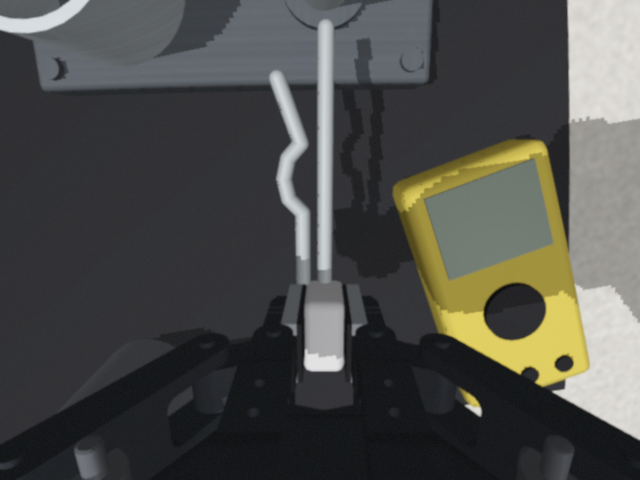

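The cotter's leg is straight at x=325 px, in line with the pin foot (centre about 323). I'll advance until the tip is just in the hole.

```bash
python3 -m creep '[{"hand":0,"travel":[0,-0.7,0],"angular":[0,0,0]},{"hand":0,"travel":[0,-1.4,0],"angular":[0,0,0]},{"hand":0,"travel":[0,-2,0],"angular":[0,0,0]},{"hand":0,"travel":[0,-2.5,0],"angular":[0,0,0]},{"hand":0,"travel":[0,-2.5,0],"angular":[0,0,0]}]'
python3 -m creep '[{"hand":0,"travel":[0,-0.7,0],"angular":[0,0,0]},{"hand":0,"travel":[0,-1.4,0],"angular":[0,0,0]},{"hand":0,"travel":[0,-1.8,0],"angular":[0,0,0]},{"hand":0,"travel":[0,-1.8,0],"angular":[0,0,0]}]'
python3 -c "
from h import *
show();to([533.9,-335.05,31.7],-99.7)"
```

```text
clock: 45.4
eef_pos: [480.6, -326.0, 32.7]
tool_rot: [-3.14, -0.0, -1.739]
force: [0.5, -0.3, -0.9]
width: 14.6
clock: 45.8
eef_pos: [499.3, -329.0, 32.7]
tool_rot: [-3.139, 0.0, -1.739]
force: [-1.0, 0.3, -0.6]
width: 14.8
 45.8 [ 499.3 -329.    32.7] [-179.8    0.   -99.6] F [-1.   0.3 -0.6] w 14.8
t [0.02, -3.51, 0.11] w [-0.2, 0.0, 0.1]
```

```bash
python3 -m creep '[{"hand":0,"travel":[0,-0.6,0.1],"angular":[0,0,0]},{"hand":0,"travel":[0,-1.2,0.1],"angular":[0,0,0]},{"hand":0,"travel":[0,-1.8,0.1],"angular":[0,0,0]},{"hand":0,"travel":[0,-2.2,0.1],"angular":[0,0,0]}]'
python3 -m creep '[{"hand":0,"travel":[0,-0.5,0],"angular":[0,0,0]},{"hand":0,"travel":[0,-0.8,0],"angular":[0,0,0]},{"hand":0,"travel":[0,-0.8,0],"angular":[0,0,0]}]'
python3 -c "
from h import *
show();to([533.9,-335.05,31.7],-99.7)"
```

```text
clock: 46.2
eef_pos: [521.7, -331.9, 31.6]
tool_rot: [-3.139, 0.001, -1.738]
force: [0.1, 2.6, -1.5]
width: 14.5
clock: 46.5
eef_pos: [531.6, -333.4, 32.0]
tool_rot: [-3.136, 0.001, -1.738]
force: [2.2, 1.1, -1.1]
width: 14.9
 46.5 [ 531.6 -333.4   32. ] [-179.7    0.1  -99.6] F [ 2.2  1.1 -1.1] w 14.9
t [0.12, -0.26, 0.03] w [-0.3, 0.1, 0.1]
```

```bash
python3 -m creep '[{"hand":0,"travel":[0.05,-0.3,0],"angular":[0,0,0]},{"hand":0,"travel":[0.05,-0.3,0],"angular":[0,0,0]},{"hand":0,"travel":[0.05,-0.3,0],"angular":[0,0,0]}]'; python3 -m creep '[{"hand":0,"travel":[0,-0.2,0],"angular":[0,0,0]},{"hand":0,"travel":[0,-0.2,0],"angular":[0,0,0]},{"hand":0,"travel":[0,-0.2,0],"angular":[0,0,0]}]'
```

```text
clock: 46.8
eef_pos: [534.2, -335.1, 32.1]
tool_rot: [-3.136, 0.0, -1.738]
force: [0.8, 0.3, 0.3]
width: 14.7
clock: 47.1
eef_pos: [535.9, -335.6, 32.0]
tool_rot: [-3.136, 0.0, -1.739]
force: [-0.1, 0.0, -0.9]
width: 14.5
```

Force is about 0 with the cotter seated, so it has snapped on. Release and lift, then look for the remaining cotters.

```bash
python3 -m creep '[{"hand":1,"travel":[0,0,0],"angular":[0,0,0]},{"hand":1,"travel":[0,0,0],"angular":[0,0,0]},{"hand":1,"travel":[0,0,0],"angular":[0,0,0]},{"hand":1,"travel":[0,0,0],"angular":[0,0,0]},{"hand":1,"travel":[0,0,0],"angular":[0,0,0]},{"hand":1,"travel":[0,0,-2],"angular":[0,0,0]},{"hand":1,"travel":[0,0,-6],"angular":[0,0,0]},{"hand":1,"travel":[0,0,-10],"angular":[0,0,0]},{"hand":1,"travel":[0,0,-14],"angular":[0,0,0]},{"hand":1,"travel":[-2,1,-15],"angular":[0,0,0]},{"hand":1,"travel":[-6,3,-15],"angular":[0,0,0]},{"hand":1,"travel":[-10,4.5,-15],"angular":[0,0,0]},{"hand":1,"travel":[-14,6,-15],"angular":[0,0,0]},{"hand":1,"travel":[-18,7.5,-15],"angular":[0,0,0]},{"hand":1,"travel":[-22,9,-15],"angular":[0,0,0]},{"hand":1,"travel":[-26,9.5,-15],"angular":[0,0,0]},{"hand":1,"travel":[-29,10,-15],"angular":[0,0,0]},{"hand":1,"travel":[-30,10,-15],"angular":[0,0,0]},{"hand":1,"travel":[-30,10,-15],"angular":[0,0,0]}]'
python3 -W ignore - <<'E'
from h import *
show();cotters("wrist");cotters("top")
for k in("wrist","top","side"): 
    ctrl.get_image(k)
    print(k,[(np.round(d["at"]).tolist(),round(d["confidence"],2)) for d in ctrl.spot_point(k,"cotter_1")])
E
```

```text
clock: 49.0
eef_pos: [487.1, -21.6, 181.8]
tool_rot: [-3.135, 0.001, -1.736]
force: [-0.8, -0.5, -0.7]
width: 85.7
 49.0 [487.1 -21.6 181.8] [-179.6    0.   -99.4] F [-0.8 -0.5 -0.7] w 85.7
conf 0.83 tab [510.02 -21.9 ] yaw 166.0 off 0 n 411 1005 tip at 113.6561532053554
conf 0.59 tab [432.36  88.35] yaw 3.0 off 0 n 483 1138 tip at 111.82970196190146
conf 0.68 tab [430.76  90.38] yaw 2.0 off 0 n 91 218 tip at 110.0645786404152
conf 0.65 tab [ 531.58 -342.17] yaw -16.0 off 2 n 91 341 tip at 129.35652851181632
wrist [([489.0, 88.0, 8.0], 0.77), ([201.0, 276.0, 3.0], 0.74)]
top [([201.0, 277.0, 5.0], 0.85), ([590.0, -342.0, 71.0], 0.71), ([492.0, 90.0, 8.0], 0.55), ([456.0, -2.0, 8.0], 0.51)]
side [([197.0, 274.0, 1.0], 0.95), ([451.0, -10.0, 8.0], 0.87), ([566.0, 280.0, 27.0], 0.63), ([235.0, -296.0, 6.0], 0.62), ([491.0, 88.0, 6.0], 0.56), ([584.0, -341.0, 64.0], 0.45), ([396.0, 205.0, 2.0], 0.42)]
```

Cotter C's origin reads about (587,-342,67) against the hole at (587,-344), so it is in place. The others are unmoved. Next: cotter M (tab (510,-22), leg yaw 166) for bracket B from the far side.

```bash
python3 -c "
from h import *
to([514,-22.5,-30],-104)"
```

```text
t [-0.56, -2.57, 21.16] w [-0.3, 0.0, 4.3]
```

```bash
python3 -m creep '[{"hand":1,"travel":[-0.5,-2.5,0],"angular":[-0.3,0,4.3]},{"hand":1,"travel":[-0.5,-2.5,4],"angular":[-0.3,0,4.3]},{"hand":1,"travel":[-0.5,-2.5,9],"angular":[-0.3,0,4.3]},{"hand":1,"travel":[-0.5,-2.5,14],"angular":[-0.3,0,4.3]},{"hand":1,"travel":[-0.5,-2.5,18],"angular":[-0.3,0,4.3]},{"hand":1,"travel":[-0.5,-2.5,20.5],"angular":[-0.3,0,4.3]},{"hand":1,"travel":[-0.5,-2.5,21.1],"angular":[-0.3,0,4.3]},{"hand":1,"travel":[-0.5,-2.5,21.1],"angular":[-0.3,0,4.3]},{"hand":1,"travel":[-0.5,-2.5,21.1],"angular":[-0.3,0,4.3]},{"hand":0,"travel":[-0.5,-2.5,21.1],"angular":[-0.3,0,4.3]},{"hand":0,"travel":[-0.5,-2.5,21.1],"angular":[-0.3,0,4.3]},{"hand":0,"travel":[-0.5,-2.5,21.1],"angular":[-0.3,0,4.3]},{"hand":0,"travel":[-0.5,-2.5,21.1],"angular":[-0.3,0,4.3]},{"hand":0,"travel":[-0.5,-2.5,21.1],"angular":[-0.3,0,4.3]},{"hand":0,"travel":[-0.5,-2.5,21.1],"angular":[-0.3,0,4.3]},{"hand":0,"travel":[-0.5,-2.5,21.1],"angular":[-0.3,0,4.3]},{"hand":0,"travel":[-0.5,-2.5,21.1],"angular":[-0.3,0,4.3]}]'
```

```text
clock: 51.2
eef_pos: [513.5, -23.1, -28.9]
tool_rot: [-3.141, 0.0, -1.815]
force: [-0.5, 0.1, 4.7]
width: 14.8
```

```bash
python3 -c "
from h import *
to([779.8,-19.8,175],-83.5);to([779.8,-19.8,32.1],-83.5)"
```

```text
t [-6.76, -25.78, -20.37] w [-0.1, 0.0, -20.5]
t [-6.76, -25.77, -6.08] w [-0.1, 0.0, -20.5]
```

```bash
python3 -m creep '[{"hand":0,"travel":[0,0,-2],"angular":[0,0,0]},{"hand":0,"travel":[0,0,-6],"angular":[0,0,0]},{"hand":0,"travel":[0,0,-11],"angular":[0,0,0]},{"hand":0,"travel":[0,0,-16],"angular":[0,0,-4]},{"hand":0,"travel":[-1,-3,-20],"angular":[0,0,-8]},{"hand":0,"travel":[-2,-7,-20.4],"angular":[0,0,-12]},{"hand":0,"travel":[-3,-11,-20.4],"angular":[0,0,-16]},{"hand":0,"travel":[-4,-15,-20.4],"angular":[0,0,-20.5]},{"hand":0,"travel":[-5,-19,-20.4],"angular":[0,0,-20.5]},{"hand":0,"travel":[-6,-23,-20.4],"angular":[0,0,-20.5]},{"hand":0,"travel":[-6.8,-25.8,-20.4],"angular":[0,0,-20.5]},{"hand":0,"travel":[-6.8,-25.8,-20.4],"angular":[0,0,-20.5]},{"hand":0,"travel":[-6.8,-25.8,-17],"angular":[0,0,-20.5]},{"hand":0,"travel":[-6.8,-25.8,-13],"angular":[0,0,-20.5]},{"hand":0,"travel":[-6.8,-25.8,-9.5],"angular":[0,0,-20.5]},{"hand":0,"travel":[-6.8,-25.8,-7],"angular":[0,0,-20.5]},{"hand":0,"travel":[-6.8,-25.8,-6.1],"angular":[0,0,-20.5]},{"hand":0,"travel":[-6.8,-25.8,-6.1],"angular":[0,0,-20.5]},{"hand":0,"travel":[-6.8,-25.8,-6.1],"angular":[0,0,-20.5]}]'
python3 -c "
from h import *
show();to([779.8,-19.8,32.1],-83.5)
to([699.35,-28.9,32.1],-83.5)
im=ctrl.get_image('top');print([(np.round(d['at']),d['confidence']) for d in ctrl.spot_point('top','cotter_1')])
im=ctrl.get_image('side');print([(np.round(d['at']),d['confidence']) for d in ctrl.spot_point('side','cotter_1')])"
```

```text
clock: 53.1
eef_pos: [781.0, -19.2, 33.9]
tool_rot: [-3.139, 0.0, -1.457]
force: [-0.1, -0.7, 0.2]
width: 14.7
 53.1 [781.  -19.2  33.9] [-179.8    0.   -83.5] F [-0.1 -0.7  0.2] w 14.7
t [0.04, 0.13, 0.18] w [-0.2, 0.0, 0.0]
t [0.04, 8.22, 0.16] w [-0.2, 0.0, 0.0]
[(array([721., -21.,  71.]), 0.9), (array([635., -37.,  67.]), 0.72), (array([495.,  91.,   8.]), 0.7)]
[(array([491.,  85.,   8.]), 0.69), (array([ 583., -341.,   67.]), 0.63), (array([198., 275.,   0.]), 0.61), (array([720., -27.,  69.]), 0.51)]
```

```bash
python3 -m creep '[{"hand":0,"travel":[0.04,0.7,0.15],"angular":[0,0,0]},{"hand":0,"travel":[0.04,1.4,0.15],"angular":[0,0,0]},{"hand":0,"travel":[0.04,2.1,0.15],"angular":[0,0,0]},{"hand":0,"travel":[0.04,2.6,0.15],"angular":[0,0,0]},{"hand":0,"travel":[0.04,2.6,0.15],"angular":[0,0,0]}]'
python3 -m creep '[{"hand":0,"travel":[0,0.7,0],"angular":[0,0,0]},{"hand":0,"travel":[0,1.4,0],"angular":[0,0,0]},{"hand":0,"travel":[0,1.8,0],"angular":[0,0,0]},{"hand":0,"travel":[0,1.8,0],"angular":[0,0,0]}]'
python3 -c "
from h import *
show();to([699.35,-28.9,32.1],-83.5)"
```

```text
clock: 53.8
eef_pos: [754.6, -23.1, 32.8]
tool_rot: [-3.139, -0.001, -1.457]
force: [0.7, -0.2, -1.4]
width: 14.8
clock: 54.2
eef_pos: [736.0, -25.4, 32.8]
tool_rot: [-3.139, -0.001, -1.457]
force: [-0.4, -0.2, -0.7]
width: 14.8
 54.2 [736.  -25.4  32.8] [-179.9   -0.1  -83.5] F [-0.4 -0.2 -0.7] w 14.8
t [-0.07, 3.68, 0.06] w [-0.1, -0.1, 0.0]
```

```bash
python3 -m creep '[{"hand":0,"travel":[-0.03,0.6,0],"angular":[0,0,0]},{"hand":0,"travel":[-0.05,1.2,0],"angular":[0,0,0]},{"hand":0,"travel":[-0.07,1.8,0],"angular":[0,0,0]},{"hand":0,"travel":[-0.07,2.4,0],"angular":[0,0,0]},{"hand":0,"travel":[-0.07,2.7,0],"angular":[0,0,0]}]'
python3 -m creep '[{"hand":0,"travel":[0,0.5,0],"angular":[0,0,0]},{"hand":0,"travel":[0,1,0],"angular":[0,0,0]},{"hand":0,"travel":[0,1,0],"angular":[0,0,0]}]'
python3 -c "
from h import *
show();to([699.35,-28.9,32.1],-83.5)"
```

```text
clock: 54.7
eef_pos: [707.8, -28.9, 32.5]
tool_rot: [-3.141, -0.002, -1.457]
force: [-0.8, -2.3, -0.7]
width: 14.5
clock: 55.0
eef_pos: [697.3, -29.7, 32.7]
tool_rot: [-3.141, -0.002, -1.457]
force: [-0.1, -0.4, -0.8]
width: 14.9
 55.0 [697.3 -29.7  32.7] [-180.    -0.1  -83.5] F [-0.1 -0.4 -0.8] w 14.9
t [-0.06, -0.21, 0.06] w [-0.0, -0.1, 0.0]
```

```bash
python3 -m creep '[{"hand":0,"travel":[0,-0.1,0],"angular":[0,0,0]},{"hand":1,"travel":[0,-0.1,0],"angular":[0,0,0]},{"hand":1,"travel":[0,-0.1,0],"angular":[0,0,0]},{"hand":1,"travel":[0,-0.1,0],"angular":[0,0,0]},{"hand":1,"travel":[0,-0.1,0],"angular":[0,0,0]},{"hand":1,"travel":[0,-0.1,0],"angular":[0,0,0]},{"hand":1,"travel":[0,-0.1,-3],"angular":[0,0,0]},{"hand":1,"travel":[0,-0.1,-7],"angular":[0,0,0]},{"hand":1,"travel":[0,-0.1,-11],"angular":[0,0,0]},{"hand":1,"travel":[0,0,-14],"angular":[0,0,0]},{"hand":1,"travel":[-2,4,-14],"angular":[0,0,0]},{"hand":1,"travel":[-4,8,-14],"angular":[0,0,1]},{"hand":1,"travel":[-6,12,-14],"angular":[0,0,2]},{"hand":1,"travel":[-8,16,-14],"angular":[0,0,3.5]},{"hand":1,"travel":[-9.5,20,-14],"angular":[0,0,3.5]},{"hand":1,"travel":[-10.5,23,-14],"angular":[0,0,3.5]},{"hand":1,"travel":[-10.5,24,-14],"angular":[0,0,3.5]},{"hand":1,"travel":[-10.5,24,-14],"angular":[0,0,3.5]}]'
python3 -W ignore - <<'E'
from h import *
show();cotters("wrist")
im=ctrl.get_image("wrist");print([(np.round(d['at']),d['confidence']) for d in ctrl.spot_point('wrist','cotter_1')])
for k in("top","side"):
    im=ctrl.get_image(k);print([(np.round(d['at']),d['confidence']) for d in ctrl.spot_point(k,'cotter_1')])
E
```

```text
clock: 56.8
eef_pos: [446.1, 47.2, 172.8]
tool_rot: [-3.141, -0.003, -1.517]
force: [0.3, 0.1, 0.6]
width: 85.4
 56.8 [446.1  47.2 172.8] [-180.    -0.2  -86.9] F [0.3 0.1 0.6] w 85.4
conf 0.77 tab [614.75 -62.92] yaw -44.0 off -4 n 66 208 tip at 28.441909084227508
conf 0.62 tab [432.34  88.38] yaw 3.0 off 0 n 586 1349 tip at 112.74135352668239
[(array([488.,  90.,   5.]), 0.68)]
[(array([ 591., -339.,   69.]), 0.95), (array([643., -32.,  69.]), 0.85), (array([197., 276.,   2.]), 0.79), (array([ 232., -298.,    0.]), 0.68)]
[(array([491.,  88.,   6.]), 0.8), (array([638., -40.,  70.]), 0.76), (array([ 232., -298.,    3.]), 0.76), (array([194., 272.,   2.]), 0.61), (array([ 582., -344.,   63.]), 0.58)]
```

Cotter B reads about (640,-36,69), which matches its hole at (638,-36). Last one: cotter L, for bracket A.

```bash
python3 -c "
from h import *
to([436.4,88.6,-30],-87)"
```

```text
t [-4.17, 0.9, 20.22] w [-0.0, -0.1, -0.0]
```

```bash
python3 -m creep '[{"hand":1,"travel":[-3,0.6,0],"angular":[0,0,0]},{"hand":1,"travel":[-4.2,0.9,2],"angular":[0,0,0]},{"hand":1,"travel":[-4.2,0.9,6],"angular":[0,0,0]},{"hand":1,"travel":[-4.2,0.9,11],"angular":[0,0,0]},{"hand":1,"travel":[-4.2,0.9,16],"angular":[0,0,0]},{"hand":1,"travel":[-4.2,0.9,19],"angular":[0,0,0]},{"hand":1,"travel":[-4.2,0.9,20.2],"angular":[0,0,0]},{"hand":1,"travel":[-4.2,0.9,20.2],"angular":[0,0,0]},{"hand":1,"travel":[-4.2,0.9,20.2],"angular":[0,0,0]},{"hand":0,"travel":[-4.2,0.9,20.2],"angular":[0,0,0]},{"hand":0,"travel":[-4.2,0.9,20.2],"angular":[0,0,0]},{"hand":0,"travel":[-4.2,0.9,20.2],"angular":[0,0,0]},{"hand":0,"travel":[-4.2,0.9,20.2],"angular":[0,0,0]},{"hand":0,"travel":[-4.2,0.9,20.2],"angular":[0,0,0]},{"hand":0,"travel":[-4.2,0.9,20.2],"angular":[0,0,0]},{"hand":0,"travel":[-4.2,0.9,20.2],"angular":[0,0,0]},{"hand":0,"travel":[-4.2,0.9,20.2],"angular":[0,0,0]}]'
```

```text
clock: 58.9
eef_pos: [436.7, 88.6, -29.3]
tool_rot: [-3.14, -0.002, -1.519]
force: [-0.6, 0.4, 6.9]
width: 14.9
```

Run:
```python
from h import *
top=ctrl.get_image("top");im=ctrl.get_image("side");o=np.array(im["origin"]);c=R.from_euler("xyz",im["orientation"])
for uv in([93,243],[75,232],[88,250]):
  for z in(0,40,80,120,160,200):
    q=pix2world(top,[uv],z)[0];v=c.inv().apply(q-o);print(uv,z,q[:2],"side px",im["cx"]+im["fx"]*v[0]/v[2],im["cy"]+im["fy"]*v[1]/v[2])
to([417.3,343.9,175],-79.8);to([417.3,343.9,31.7],-79.8)
```

```text
[93, 243] 0 [487.92 484.93] side px 159.3597517984931 431.47590564839993
[93, 243] 40 [484.59 464.22] side px 165.4288667182924 408.7846173667692
[93, 243] 80 [481.27 443.51] side px 171.72219042719976 385.2550542565748
[93, 243] 120 [477.94 422.8 ] side px 178.25238101459593 360.83989008342746
[93, 243] 160 [474.61 402.1 ] side px 185.03306769063875 335.48816777354745
[93, 243] 200 [471.29 381.39] side px 192.07894573713736 309.1449444101644
[75, 232] 0 [509.63 523.17] side px 130.65206958993372 443.80617714311654
[75, 232] 40 [505.36 500.81] side px 137.59865522984742 420.3389338365022
[75, 232] 80 [501.1  478.45] side px 144.79413327517813 396.0308718978499
[75, 232] 120 [496.83 456.09] side px 152.2521242543634 370.8359778938873
[75, 232] 160 [492.57 433.73] side px 159.98726099842577 344.704818588825
[75, 232] 200 [488.3  411.36] side px 168.015284466682 317.5842172219758
[88, 250] 0 [473.68 494.21] side px 161.12734092304245 440.97079977362125
[88, 250] 40 [470.97 473.1 ] side px 167.2430759906266 417.6825270411098
[88, 250] 80 [468.25 451.99] side px 173.57949058108503 393.5539227935168
[88, 250] 120 [465.54 430.88] side px 180.14874861935547 368.53866769255967
[88, 250] 160 [462.83 409.77] side px 186.96392473567101 342.5869745006646
[88, 250] 200 [460.12 388.66] side px 194.0390911211719 315.6452573411389
t [-25.56, 0.6, -20.47] w [-0.1, -0.1, -7.2]
t [-25.58, 0.61, -6.14] w [-0.1, -0.1, -7.2]
```

The box corner near bracket A is at about (490,455) and roughly 110 mm tall, which leaves around 40 mm of margin. I'll open only partway there.

```bash
python3 -m creep '[{"hand":0,"travel":[0,0,-2],"angular":[0,0,0]},{"hand":0,"travel":[0,0,-6],"angular":[0,0,0]},{"hand":0,"travel":[0,0,-11],"angular":[0,0,0]},{"hand":0,"travel":[0,0,-16],"angular":[0,0,0]},{"hand":0,"travel":[-1,0,-20],"angular":[0,0,-1]},{"hand":0,"travel":[-5,0.1,-20.4],"angular":[0,0,-2]},{"hand":0,"travel":[-9,0.2,-20.4],"angular":[0,0,-3]},{"hand":0,"travel":[-13,0.3,-20.4],"angular":[0,0,-4]},{"hand":0,"travel":[-17,0.4,-20.4],"angular":[0,0,-5]},{"hand":0,"travel":[-21,0.5,-20.4],"angular":[0,0,-6]},{"hand":0,"travel":[-24.5,0.6,-20.4],"angular":[0,0,-7.2]},{"hand":0,"travel":[-25.6,0.6,-20.4],"angular":[0,0,-7.2]},{"hand":0,"travel":[-25.6,0.6,-18],"angular":[0,0,-7.2]},{"hand":0,"travel":[-25.6,0.6,-14],"angular":[0,0,-7.2]},{"hand":0,"travel":[-25.6,0.6,-10],"angular":[0,0,-7.2]},{"hand":0,"travel":[-25.6,0.6,-7.5],"angular":[0,0,-7.2]},{"hand":0,"travel":[-25.6,0.6,-6.3],"angular":[0,0,-7.2]},{"hand":0,"travel":[-25.6,0.6,-6.1],"angular":[0,0,-7.2]},{"hand":0,"travel":[-25.6,0.6,-6.1],"angular":[0,0,-7.2]}]'
python3 -c "
from h import *
show();to([417.3,343.9,31.7],-79.8);to([497.05,358.3,31.7],-79.8)
for k in('top','side'):
    im=ctrl.get_image(k);print([(np.round(d['at']),d['confidence']) for d in ctrl.spot_point(k,'cotter_1')])"
```

```text
clock: 60.9
eef_pos: [417.8, 344.3, 32.0]
tool_rot: [-3.14, -0.001, -1.394]
force: [0.2, -0.1, -0.4]
width: 14.7
 60.9 [417.8 344.3  32. ] [-179.9   -0.1  -79.9] F [ 0.2 -0.1 -0.4] w 14.7
t [0.03, 0.06, 0.03] w [-0.1, -0.1, -0.1]
t [0.02, -8.05, 0.04] w [-0.1, -0.1, -0.1]
[(array([ 232., -295.,   -1.]), 0.94), (array([472., 354.,  68.]), 0.88), (array([ 589., -342.,   70.]), 0.69)]
[(array([ 584., -342.,   64.]), 0.67), (array([ 234., -298.,    2.]), 0.57), (array([198., 273.,   4.]), 0.55), (array([637., -38.,  69.]), 0.45)]
```

```bash
python3 -m creep '[{"hand":0,"travel":[0,-0.7,0],"angular":[0,0,0]},{"hand":0,"travel":[0,-1.4,0],"angular":[0,0,0]},{"hand":0,"travel":[0,-2,0],"angular":[0,0,0]},{"hand":0,"travel":[0,-2.5,0],"angular":[0,0,0]},{"hand":0,"travel":[0,-2.5,0],"angular":[0,0,0]}]'
python3 -m creep '[{"hand":0,"travel":[0,-0.7,0],"angular":[0,0,0]},{"hand":0,"travel":[0,-1.4,0],"angular":[0,0,0]},{"hand":0,"travel":[0,-1.8,0],"angular":[0,0,0]},{"hand":0,"travel":[0,-1.8,0],"angular":[0,0,0]}]'
python3 -c "
from h import *
show();to([497.05,358.3,31.7],-79.8)"
```

```text
clock: 61.6
eef_pos: [443.9, 349.0, 32.5]
tool_rot: [-3.138, -0.0, -1.395]
force: [0.1, 0.0, -1.3]
width: 14.7
clock: 62.0
eef_pos: [462.4, 352.2, 32.5]
tool_rot: [-3.138, -0.0, -1.396]
force: [0.1, -0.1, -0.6]
width: 14.8
 62.0 [462.4 352.2  32.5] [-179.8   -0.   -80. ] F [ 0.1 -0.1 -0.6] w 14.8
t [0.0, -3.51, 0.1] w [-0.2, -0.0, -0.2]
```

```bash
python3 -m creep '[{"hand":0,"travel":[0,-0.6,0.05],"angular":[0,0,0]},{"hand":0,"travel":[0,-1.2,0.05],"angular":[0,0,0]},{"hand":0,"travel":[0,-1.8,0.05],"angular":[0,0,0]},{"hand":0,"travel":[0,-2.4,0.05],"angular":[0,0,0]},{"hand":0,"travel":[0,-2.8,0.05],"angular":[0,0,0]}]'
python3 -m creep '[{"hand":0,"travel":[0,-0.4,0],"angular":[0,0,0]},{"hand":0,"travel":[0,-0.9,0],"angular":[0,0,0]},{"hand":0,"travel":[0,-0.9,0],"angular":[0,0,0]}]'
python3 -c "
from h import *
show();to([497.05,358.3,31.7],-79.8)"
```

```text
clock: 62.5
eef_pos: [491.4, 357.9, 32.4]
tool_rot: [-3.136, 0.001, -1.396]
force: [-0.2, 0.8, -1.2]
width: 14.6
clock: 62.8
eef_pos: [500.3, 360.1, 32.3]
tool_rot: [-3.136, 0.002, -1.396]
force: [-1.4, 3.3, -1.2]
width: 14.6
 62.8 [500.3 360.1  32.3] [-179.7    0.1  -80. ] F [-1.4  3.3 -1.2] w 14.6
t [0.12, 0.35, 0.05] w [-0.3, 0.1, -0.2]
```

```bash
python3 -m creep '[{"hand":0,"travel":[0.1,0.25,0],"angular":[0,0,0]},{"hand":0,"travel":[0.1,0.25,0],"angular":[0,0,0]},{"hand":0,"travel":[0.1,0.25,0],"angular":[0,0,0]}]'
```

```text
clock: 63.1
eef_pos: [497.6, 358.3, 32.2]
tool_rot: [-3.137, 0.001, -1.396]
force: [-1.2, 1.7, -0.2]
width: 15.0
```

```bash
python3 -m creep '[{"hand":0.5,"travel":[0,0,0],"angular":[0,0,0]},{"hand":0.5,"travel":[0,0,0],"angular":[0,0,0]},{"hand":0.5,"travel":[0,0,0],"angular":[0,0,0]},{"hand":0.5,"travel":[0,0,0],"angular":[0,0,0]},{"hand":0.5,"travel":[0,0,-2],"angular":[0,0,0]},{"hand":0.5,"travel":[0,0,-6],"angular":[0,0,0]},{"hand":0.5,"travel":[0,0,-10],"angular":[0,0,0]},{"hand":0.5,"travel":[0,0,-14],"angular":[0,0,0]},{"hand":0.5,"travel":[0,0,-18],"angular":[0,0,0]},{"hand":0.5,"travel":[2,2,-20],"angular":[0,0,0]},{"hand":0.5,"travel":[6,4,-20],"angular":[0,0,0]},{"hand":0.5,"travel":[8,6,-20],"angular":[0,0,0]},{"hand":0.5,"travel":[8,6,-20],"angular":[0,0,0]},{"hand":0.5,"travel":[8,6,-20],"angular":[0,0,0]}]'
python3 -W ignore - <<'E'
from h import *
show()
for k in("top","side","wrist"):
    im=pic(k,"f_"+k)
    for t in("cotter_1","hole_a","tool","jar","spray_can","cup","tape_roll"):print(k,t,[(np.round(d['at']).tolist(),round(d['confidence'],2)) for d in ctrl.spot_point(k,t)])
E
```

```text
clock: 64.5
eef_pos: [452.0, 268.4, 232.3]
tool_rot: [-3.136, 0.001, -1.397]
force: [0.9, 0.6, -0.0]
width: 42.6
 64.5 [452.  268.4 232.3] [-179.7    0.1  -80. ] F [ 0.9  0.6 -0. ] w 42.6
top cotter_1 [([592.0, -341.0, 69.0], 0.97), ([231.0, -295.0, -0.0], 0.86), ([554.0, 372.0, 69.0], 0.6), ([641.0, -30.0, 68.0], 0.57)]
top hole_a [([588.0, -343.0, 70.0], 0.94), ([634.0, -38.0, 66.0], 0.93), ([547.0, 368.0, 71.0], 0.88)]
top tool [([392.0, -191.0, 16.0], 0.88)]
top jar [([393.0, 200.0, 1.0], 0.75)]
top spray_can [([744.0, 186.0, 2.0], 0.96)]
top cup [([749.0, -172.0, 3.0], 0.57), ([564.0, 270.0, 24.0], 0.53), ([584.0, -344.0, 66.0], 0.34)]
top tape_roll [([769.0, 38.0, 0.0], 0.69), ([388.0, -192.0, 17.0], 0.56)]
side cotter_1 [([196.0, 271.0, 0.0], 0.92), ([232.0, -297.0, 6.0], 0.65), ([639.0, -38.0, 68.0], 0.64), ([550.0, 369.0, 67.0], 0.62), ([586.0, -345.0, 64.0], 0.59)]
side hole_a [([553.0, 368.0, 66.0], 0.8), ([640.0, -39.0, 62.0], 0.71), ([588.0, -345.0, 66.0], 0.62)]
side tool []
side jar [([399.0, 204.0, 3.0], 0.69), ([638.0, -36.0, 65.0], 0.53)]
side spray_can [([748.0, 185.0, 2.0], 0.64)]
side cup [([750.0, -170.0, 3.0], 0.94)]
side tape_roll [([770.0, 37.0, 2.0], 0.53), ([549.0, 370.0, 68.0], 0.53)]
wrist cotter_1 [([200.0, 275.0, 1.0], 0.97), ([545.0, 371.0, 66.0], 0.56)]
wrist hole_a [([548.0, 368.0, 65.0], 0.8), ([546.0, 368.0, 62.0], 0.27)]
wrist tool []
wrist jar [([399.0, 203.0, 6.0], 0.59)]
wrist spray_can []
wrist cup []
wrist tape_roll []
```

All three cotters coincide with their holes, and the bystanders are unmoved. One last numeric check: tab-to-pin distance (58 mm when seated).

Run:
```python
from h import *
im=ctrl.get_image("top");o=np.array(im["origin"]);c=R.from_euler("xyz",im["orientation"])
hsv=cv2.cvtColor(im["frame"],cv2.COLOR_RGB2HSV);V=hsv[...,2]
for n,e,pin in(("C",(529.6,-334.3),(586.8,-344.1)),("B",(695.7,-29.3),(638,-35.9)),("A",(492.8,357.5),(549.9,367.8))):
    def blob(xy,z,h):
        v=c.inv().apply(np.array([*xy,z])-o);u=np.array([im["cx"]+im["fx"]*v[0]/v[2],im["cy"]+im["fy"]*v[1]/v[2]]).astype(int)
        w=V[u[1]-h:u[1]+h+1,u[0]-h:u[0]+h+1];m=w>0.75*w.max()
        return pix2world(im,[np.argwhere(m)[:,::-1].mean(0)+u-h],z)[0,:2],m.sum()
    t,k=blob(e,91,13);p,k2=blob(pin,88,10);print(n,"tab",t,k,"pin",p,k2,"dist",np.linalg.norm(t-p))
```

```text
C tab [ 528.4  -318.93] 177 pin [ 587.06 -339.5 ] 149 dist 62.16054341310827
B tab [688.2  -26.91] 175 pin [639.76 -33.37] 165 dist 48.868811881876844
A tab [510.04 353.29] 52 pin [550.09 370.95] 159 dist 43.7662946776868
```

That simple blob check is contaminated by the wire and plate. I'll redo it with the network's masks and tab segmentation.

Run:
```python
from h import *
exp={"C":((529.6,-334.3),(586.8,-344.1)),"B":((695.7,-29.3),(638,-35.9)),"A":((492.8,357.5),(549.9,367.8))}
for cam in("top","side","wrist"):
    im=ctrl.get_image(cam);hsv=cv2.cvtColor(im["frame"],cv2.COLOR_RGB2HSV)
    for d in ctrl.regions_of(cam,"cotter_1"):
        m=d["region"]
        if np.median(hsv[...,1][m])>60: continue
        k=3 if cam!="wrist" else 7
        T=cv2.morphologyEx((m&(hsv[...,2]>150)).astype(np.uint8),cv2.MORPH_OPEN,np.ones((k+1,k+1)))
        n,l,s,cc=cv2.connectedComponentsWithStats(T)
        for i in range(1,n):
            q=pix2world(im,[cc[i]],88)[0,:2]
            for nm,(e,p) in exp.items():
                u=(np.array(p)-e)/58
                if np.linalg.norm(q-p)<110: print(cam,nm,"blob",q.round(0),s[i,4],"along leg from pin",round((q-p)@u,1),"lateral",round(float(u[0]*(q-p)[1]-u[1]*(q-p)[0]),1))
```

```text
top B blob [687. -29.] 181 along leg from pin -49.3 lateral -1.2
top C blob [ 522. -322.] 152 along leg from pin -67.8 lateral 11.3
side C blob [ 540. -293.] 42 along leg from pin -54.5 lateral 42.6
side C blob [ 510. -299.] 66 along leg from pin -83.3 lateral 31.9
side A blob [515. 391.] 44 along leg from pin -30.4 lateral 28.9
wrist A blob [490. 357.] 460 along leg from pin -61.3 lateral 0.2
```

Wrist close-up for A: tab 61 mm from the pin with no lateral offset. B and C are unclear from the top camera, so I'll check each from above with the wrist camera.

```bash
cat >> h.py <<'E'
def tabchk(nm,e,p):
    im=ctrl.get_image("wrist");hsv=cv2.cvtColor(im["frame"],cv2.COLOR_RGB2HSV);u=(np.array(p)-e)/58
    for d in ctrl.regions_of("wrist","cotter_1"):
        m=d["region"]
        if np.median(hsv[...,1][m])>60: continue
        T=cv2.morphologyEx((m&(hsv[...,2]>130)).astype(np.uint8),cv2.MORPH_OPEN,np.ones((8,8)))
        n,l,s,cc=cv2.connectedComponentsWithStats(T)
        for i in range(1,n):
            q=pix2world(im,[cc[i]],86)[0,:2]
            w=pix2world(im,np.argwhere(m)[:,::-1],66)[:,:2]-p;L=w@u
            print(nm,round(d["confidence"],2),"tab",q.round(0),s[i,4],"along",round((q-p)@u,1),"lat",round(float(u[0]*(q-p)[1]-u[1]*(q-p)[0]),1),"mask along",np.percentile(L,[1,99]).round(0))
E
python3 -c "
from h import *
to([640,-29,240],-80)"
```

```text
t [32.58, -13.39, -0.8] w [-0.3, 0.1, 0.0]
```

```bash
python3 -m creep '[{"hand":0.5,"travel":[4,-1.6,-0.8],"angular":[0,0,0]},{"hand":0.5,"travel":[8,-3.3,-0.8],"angular":[0,0,0]},{"hand":0.5,"travel":[12,-5,-0.8],"angular":[0,0,0]},{"hand":0.5,"travel":[16,-6.6,-0.8],"angular":[0,0,0]},{"hand":0.5,"travel":[20,-8.2,-0.8],"angular":[0,0,0]},{"hand":0.5,"travel":[24,-9.9,-0.8],"angular":[0,0,0]},{"hand":0.5,"travel":[28,-11.5,-0.8],"angular":[0,0,0]},{"hand":0.5,"travel":[31,-12.8,-0.8],"angular":[0,0,0]},{"hand":0.5,"travel":[32.6,-13.4,-0.8],"angular":[0,0,0]},{"hand":0.5,"travel":[32.6,-13.4,-0.8],"angular":[0,0,0]}]'
python3 -c "
from h import *
show();tabchk('B',(695.7,-29.3),(638,-35.9));to([485,-334,240],-80)"
```

```text
clock: 67.05
eef_pos: [640.6, -31.6, 239.2]
tool_rot: [-3.138, 0.001, -1.4]
force: [0.3, 0.2, 0.7]
width: 42.3
 67.05 [640.6 -31.6 239.2] [-179.8    0.1  -80.2] F [0.3 0.2 0.7] w 42.3
B 0.65 tab [ 534. -317.] 261 along 135.2 lat 268.2 mask along [ 38. 159.]
B 0.64 tab [697. -30.] 838 along -59.8 lat 1.2 mask along [-75.  54.]
t [27.52, 20.58, -0.18] w [-0.2, 0.2, 0.1]
```

B is seated: tab at -60, tip at +54. Now C.

```bash
python3 -m creep '[{"hand":0.5,"travel":[3.7,2.7,0],"angular":[0,0,0]},{"hand":0.5,"travel":[7.4,5.4,0],"angular":[0,0,0]},{"hand":0.5,"travel":[11,8.1,0],"angular":[0,0,0]},{"hand":0.5,"travel":[14.7,10.8,0],"angular":[0,0,0]},{"hand":0.5,"travel":[18.4,13.5,0],"angular":[0,0,0]},{"hand":0.5,"travel":[22,16.3,0],"angular":[0,0,0]},{"hand":0.5,"travel":[25.5,19,0],"angular":[0,0,0]},{"hand":0.5,"travel":[27.5,20.6,0],"angular":[0,0,0]},{"hand":0.5,"travel":[27.5,20.6,0],"angular":[0,0,0]}]'
python3 -c "
from h import *
show();tabchk('C',(529.6,-334.3),(586.8,-344.1))
im=ctrl.get_image('wrist')
for t in('cotter_1','hole_c','tool','chip_c'):print(t,[(np.round(d['at']).tolist(),round(d['confidence'],2)) for d in ctrl.spot_point('wrist',t)])"
```

```text
clock: 68.05
eef_pos: [482.3, -336.1, 238.0]
tool_rot: [-3.14, 0.002, -1.398]
force: [0.0, 0.3, -0.7]
width: 42.7
 68.05 [ 482.3 -336.1  238. ] [-179.9    0.1  -80.1] F [ 0.   0.3 -0.7] w 42.7
C 0.65 tab [ 530. -333.] 766 along -58.0 lat 1.3 mask along [-74.  54.]
cotter_1 [([589.0, -344.0, 65.0], 0.73), ([234.0, -296.0, 2.0], 0.66)]
hole_c [([584.0, -342.0, 68.0], 0.93)]
tool [([392.0, -198.0, 14.0], 0.64)]
chip_c []
```

C is seated too: tab at -58, tip at +54. Handing in.

```bash
python3 -c "
from h import *
print(ctrl.finish_job())"
```

```text
the job is handed in; nothing more can be done
None
```

I finished all three brackets on the mat and handed the job in at about 68 s of the 210 s allowed. The hand-in gave no verdict.

- **Deburring:** I ran the blade anticlockwise against the wall of tubes C, B and A in turn, then put the tool back in its stand. Afterwards the swarf curls in the pictures sat 430–440° round in each tube, past one full turn. I could not read the burr joints themselves.
- **Cotters:** each leg went through its cross hole, and with the cotter seated the force dropped to about 0 N at C and B and about 2 N at A. After I let go, close-up wrist-camera checks put the tab 58 mm (C), 60 mm (B) and 61 mm (A) from the pin, where 58 is nominal. Lateral error was at most 1.3 mm. C and B showed the leg tip at +54 mm; I did not measure the tip on A.
- **Other things:** the jar, spray can, cup and tape roll still read within a few mm of their starting positions, and I did not touch the pink and orange look-alikes.

**What disagreed or failed:**
- **Fingertip height:** the fingertips were about 37 mm higher than the reported TCP. The first two tries to grip a cotter therefore closed on air. I found the offset by touching the mat with the shut fingers at about 27 N, and corrected for it.
- **Top-camera tab check:** it gave inconsistent tab distances, so I relied on the wrist close-ups instead.
- **Bow closure:** I judged it from the force and the seating position. I did not measure the bow angle.

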